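# Wedge the rattling receipt printer tight in its counter bracket

### The arm

A 7-joint arm with a two-finger parallel gripper is mounted at the origin on a cart in front of the work surface, level with it; the furniture and walls round the work are solid. World frame = base frame: x ahead of the robot, y to its left, z up, the work surface at z = 0. Lengths are in m, angles in rad, forces in N, time in s.
With the tool pointing down it reaches from about 0.4 to 0.875 m from the base axis. Payload 19.3 kg.
Tool frame: the origin (TCP) lies at the very end of the fingers, on their centre line; the grasp point (between the pads) lies bot.grasp_offset behind it (bot.grasp_offset is the distance from the TCP to the grasp point, in m); z points along the fingers, y is the direction in which the jaws open and shut (so a half turn about z gives the same grasp; the last joint's range is limited). The gripper opens to 85 mm and grips with 20 to 120 N. Pads are 22 mm wide; open, the fingers measure 114 mm over their backs; the gripper's body (76 mm by 85 mm) begins 54 mm behind the grasp point. The pads swing forward as they close: fully open they stand 13 mm farther back than shut.
Start: joints at [-0.07, 0.521, -0.036, 1.599, 0.021, 1.021, -0.113], TCP at [0.625, -0, 0.209] pointing down, gripper open.
Joint ranges: [-2.91, 2.91], [-0.3, 2.13], [-1.5, 1.42], [0.17, 2.43], [-1.26, 4.41], [0.16, 1.93], [-2.52, 2.52]. Speed limits (rad/s): [1.89, 1.89, 2.39, 2.39, 3.01, 3.01, 3.01].

### API

Orientations are given as [roll, pitch, yaw] about the fixed x, y, z axes, in that order (R = Rz(yaw) Ry(pitch) Rx(roll)).
In Python, from workcell import bot gives the robot as it stands. The module is installed in compiled form; this text tells all that it offers.
- The arm moves only by the shell command python3 -m handwheel 'ROWS' [OPENING] [FORCE]. ROWS is JSON, a list of rows, each a list of 6 numbers: the shift along the tool's x, y, z as a fraction of full scale, then the turn, a rotation vector about the tool's x, y, z as a fraction of full scale. In form: [[x, y, z, rx, ry, rz], ...]. A call has 1 to 8 rows; each row shifts and turns the commanded pose from where the row before left it, along the tool's axes as they then stand; what a row does not reach is not made up. Full scale, the value 1, is 0.025 m for a shift and 360 degrees for a turn. A row lasts 1/8 s, in which the tool goes at most 62.5 mm and 10.7 degrees, less where a joint would pass 70% of its speed; a pose out of reach is approached as far as the arm can. A call with a number of a shift or a turn outside -1 to 1 is refused whole. A call with a gripper value outside its range is refused whole. OPENING is the closure, from -1 (fully open) to 1 (shut), set as the call begins (- or left out, the last holds). The fingers move at their own pace and stop on an object; FORCE is the grip in N (left out, the last holds). Time passes only in rows, so rows that do not move let the fingers close. It gives the time, the measured TCP pose, the force and the opening at its end, in the units of the state.
- bot.observe(): the state, without advancing time (a new reading comes with each control period).
- bot.grab_frame(name): name is "scene" or "side" or "wrist"; returns a dict with "pixels" (400x640x3 uint8, blue, green, red), "vertical_fov" (degrees; the focal length in pixels is half the picture's height over the tangent of half this angle, whatever the lens; pixels are square), "cx", "cy" (the principal point, pixels), "D" ([k1, k2, p1, p2, k3] as OpenCV has them; the pictures are not rectified), "R" (3x3) and "t" (3): a world point X has camera coordinates R X + t. Camera axes: x right, y down, z forward; pixel columns grow to the right and rows downward; lengths in m; the calibration is good to about 2 mm. A picture is of the moment at which its call begins. There is no depth.
- bot.job_done(): hands the job in, once; it reports no verdict.
Trained networks look in a picture, given as the dict that the camera call returned (one of the last four; its "shot" number tells which), for a name from the list of things; names that differ only in an ending like _2 or _b are one class to them, and where a whole thing is asked for, a point or a joint stands for the part that bears it (a point fixed in the world has none). Each returns a list of dicts, best first, with "score" (0 to 1); they miss things now and then, are a little off and sometimes report something else, mostly with a low value. They report only what shows in the picture. A call takes as long as a camera call.
- bot.trace(picture, thing): "region" (400x640 bool, what is visible of it) and "point" ([column, row] in pixels, amid what is visible of it).
The state is a dict: "clock": time; "qpos": joint angles; "qd": joint speeds; "joint_efforts": joint torques, N m; "position": TCP position; "tool_rot": TCP orientation; "force": force on the tool from outside, world axes, zero at the start; "moment": the same for the moment, N m; "grip_width": finger opening in m.
Only numpy, scipy, OpenCV 4.12 (cv2) and the standard library are available. Lean on these libraries where they do the work, as an engineer would, in place of code of your own. Each camera call takes 0.05 s, during which the arm holds its last target.

### The job

The receipt printer rattles in its counter bracket: take the orange wedge from its caddy, stand it thin end down in the slot beside the printer and let go of it while it is still loose. Then tap or press gently on its head until it is locked tight and resists a firm push of about 12 N, without forcing it much harder, and leave it standing there on its own. Leave the tape roll, the dip cup and the scoop where they are.

Things in the scene. Friction and masses are not known exactly. Their poses are not given: they have to be found in the camera images.
- wedge: Loose orange wedge, 60 g, hanging upright in its caddy. Origin: middle of its thin lower end; z up to the head. Blade 90 mm long, 32 mm wide (x), along y 6 mm thick at the thin end, 22 mm at the top (both broad faces lean 5 degrees, symmetric). Head 32 mm (x) by 30 mm (y), from z = 90 to 116 mm: grip it along x.
- wedge_top (a point): Middle of the top of the wedge's head (black pad), 116 mm above the thin end: the place to tap.
- caddy: Fixed grey holder of the wedge, base 90 x 80 mm. Origin: middle of its underside; x, y as the wedge's. Its y-side walls are 96 mm high and carry the wedge's head, so the thin end hangs 6 mm above the counter; its x-side walls are only 55 mm high (43 mm apart outside), so the head can be gripped along x. Lift the wedge straight up at least 95 mm to clear it.
- slot (a point): Mouth of the slot, 120 mm above the counter, 6.5 mm from the printer's plate (+y face). The steel end stop (-y face) is set at an unknown 6.5 to 11.5 mm on the other side, so the mouth is 13 to 18 mm wide; 44 mm long along x. Axes as the bracket's. Both faces lean 5 degrees like the wedge; 70 mm deep, open below. The wedge meets both faces with its thin end 40 to 69 mm below the mouth.
- bracket: Fixed dark steel bracket, 150 mm (x) by 215 mm (y), under the printer. Origin: on the counter, under the printer's middle; x to the printer's back, y to its left, away from the slot, which lies 76.5 mm to the -y side. Nothing of slot or stop is higher than 120 mm; the printer's top is at about 131 mm.
- sled: Sled with the black receipt printer (129 x 129 mm) and the slot's plate. Origin 9 mm above the bracket's. It slides a few mm to +y on rubber buffers (11 N per mm). After first contact each mm of wedge depth adds about 2 N on the plate and 2 to 3 N to the push needed (it stays by friction). Tight: 6 to 20 N on the plate once let go, as a push of about 12 N leaves; over 22 N does damage.
- tape_roll: Roll of brown tape lying flat, 92 mm across, 48 mm high, origin in the middle of its underside. Bystander.
- dip_cup: Small white cup, 76 mm across, 47 mm high, origin in the middle of its underside. Bystander.
- scoop_red: Red measuring scoop, 147 mm long, 61 mm wide, 30 mm high, origin in the middle of its underside. Bystander.

How it is judged:
On the way, in this order (a step that is already met when the one before it is completed fails the run):
1. the wedge stands upright in the slot, thin end at least 15 mm below the mouth, let go of and still loose (presses on the printer's plate with less than 5 N) (horizontal distance between wedge and slot below 0.015 m and angle between wedge's own z axis and vertical below 0.15 rad and z of wedge in the frame of slot below -0.015 m and contact force between the fingers and wedge below 0.1 N and contact force between wedge and sled below 5 N), for 0.2 s.
2. the wedge is driven in: it presses on the printer's plate with more than 6 N (horizontal distance between wedge and slot below 0.015 m and angle between wedge's own z axis and vertical below 0.15 rad and z of wedge in the frame of slot below -0.015 m and contact force between wedge and sled above 6 N), for 0.2 s.
At the end, for the whole second after the job is handed in: The wedge stands in the slot by itself and at rest: within 15 mm of the slot's point seen from above, tilted less than 0.15 rad, thin end at least 15 mm below the mouth, and it presses on the printer's plate with 6 to 20 N (all of step 2 and contact force between wedge and sled below 20 N and linear speed of wedge below 0.005 m/s); the robot touches nothing.
It fails at once if the wedge is forced: it presses on the printer's plate with more than 22 N (contact force between wedge and sled above 22 N).
It fails at once if the fingers push on the printer or its sled with more than 25 N (contact force between the fingers and sled above 25 N).
It fails at once if the tape roll is pushed more than 25 mm away (distance of tape_roll from where it was at the start of the episode above 0.025 m).
It fails at once if the dip cup is pushed more than 25 mm away (distance of dip_cup from where it was at the start of the episode above 0.025 m).
It fails at once if the scoop is pushed more than 25 mm away (distance of scoop_red from where it was at the start of the episode above 0.025 m).
It also fails if it takes over 59 s, if anything falls off the work surface, if the arm or the gripper's body presses on something with over 40 N, if the wrist force passes 120 N, or if a joint passes its speed limit or range.

## Working session

There is one attempt and no reset: what is moved stays moved. The work goes in short steps, Python scripts to look and compute and a shell command to move; the robot and the scene stay as the last step left them, time stands still between calls to the robot, and variables do not carry over. Pictures are saved under pics/ and viewed, and the job is handed in when it is done.

```bash
mkdir -p pics; cat > h.py <<'E'
import numpy as np, cv2
from workcell import bot
def K(p):
    f=p["pixels"].shape[0]/2/np.tan(np.radians(p["vertical_fov"])/2)
    return np.array([[f,0,p["cx"]],[0,f,p["cy"]],[0,0,1]])
def ray(p,uv):
    n=cv2.undistortPoints(np.array([[uv]],float),K(p),np.array(p["D"],float))[0,0]
    R=np.array(p["R"]);t=np.array(p["t"])
    return -R.T@t, R.T@np.array([n[0],n[1],1])
def at_z(p,uv,z):
    o,d=ray(p,uv); return o+d*(z-o[2])/d[2]
def tri(obs):
    A=np.zeros((3,3));b=np.zeros(3)
    for p,uv in obs:
        o,d=ray(p,uv);d/=np.linalg.norm(d);M=np.eye(3)-np.outer(d,d);A+=M;b+=M@o
    return np.linalg.solve(A,b)
def proj(p,X):
    R=np.array(p["R"]);t=np.array(p["t"])
    return cv2.projectPoints(np.array(X,float).reshape(-1,1,3),cv2.Rodrigues(R)[0],t,K(p),np.array(p["D"],float))[0].reshape(-1,2)
def hom(a): return a
E
python3 - <<'E'
from h import *
import pickle
s=bot.observe();print({k:np.round(v,3) for k,v in s.items()},bot.grasp_offset)
P={}
for n in ["scene","side","wrist"]:
    p=bot.grab_frame(n);P[n]=p;cv2.imwrite(f"pics/{n}0.png",p["pixels"])
    print(n,p["vertical_fov"],np.round(-np.array(p["R"]).T@p["t"],3))
    for th in ["wedge","wedge_top","caddy","bracket","sled","tape_roll","dip_cup","scoop_red"]:
        r=bot.trace(p,th)
        print(th,[(round(x["score"],2),np.round(x["point"]),int(x["region"].sum())) for x in r[:2]])
pickle.dump(P,open("P0.pkl","wb"))
E
```

```text
{'clock': np.float64(0.0), 'qpos': array([-0.07 ,  0.522, -0.036,  1.6  ,  0.021,  1.021, -0.113]), 'qd': array([-0.001, -0.001,  0.001,  0.   ,  0.001,  0.001, -0.001]), 'joint_efforts': array([-4.0000e-03, -9.2711e+01,  1.9780e+00, -3.6993e+01,  1.8000e-02,
        8.0000e-03, -0.0000e+00]), 'position': array([ 0.625, -0.   ,  0.209]), 'tool_rot': array([-3.14 ,  0.   ,  1.571]), 'force': array([-0.501, -0.32 , -0.051]), 'moment': array([-0.008, -0.009,  0.038]), 'grip_width': np.float64(0.086)} 0.0187
scene 56.30421406476948 [-0.375 -0.653  0.635]
wedge [(0.57, array([420., 234.]), 220)]
wedge_top [(0.78, array([417., 234.]), 269)]
caddy [(0.94, array([416., 265.]), 706)]
bracket [(0.72, array([317., 217.]), 2554)]
sled [(0.69, array([316., 213.]), 2096)]
tape_roll [(0.94, array([408., 223.]), 560)]
dip_cup [(0.68, array([406., 220.]), 584), (0.6, array([334., 257.]), 518)]
scoop_red [(0.55, array([227., 203.]), 97)]
side 56.048895159532 [0.019 0.772 0.92 ]
wedge [(0.48, array([367., 139.]), 104)]
wedge_top [(0.58, array([368., 140.]), 101)]
caddy [(0.85, array([370., 159.]), 409), (0.32, array([323., 194.]), 1850)]
bracket [(0.94, array([323., 202.]), 2791)]
sled [(0.71, array([324., 194.]), 1964), (0.68, array([367., 159.]), 353)]
tape_roll [(0.7, array([312., 154.]), 380), (0.59, array([323., 199.]), 2791)]
dip_cup [(0.72, array([376., 195.]), 381)]
scoop_red [(0.76, array([259., 301.]), 515)]
wrist 68.048647480586 [0.624 0.079 0.374]
wedge [(0.53, array([191., 204.]), 25930)]
wedge_top []
caddy []
bracket [(0.59, array([192., 206.]), 26006)]
sled [(0.88, array([185., 209.]), 21832)]
tape_roll [(0.73, array([364., 333.]), 1975)]
dip_cup [(0.59, array([119., 300.]), 1880)]
scoop_red []
```

View images.

View pics/scene0.png

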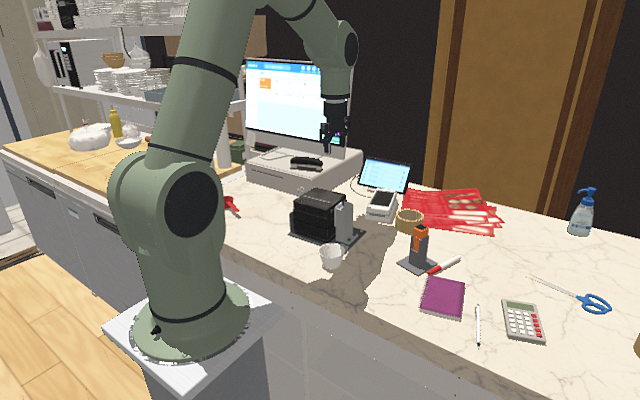

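View pics/side0.png

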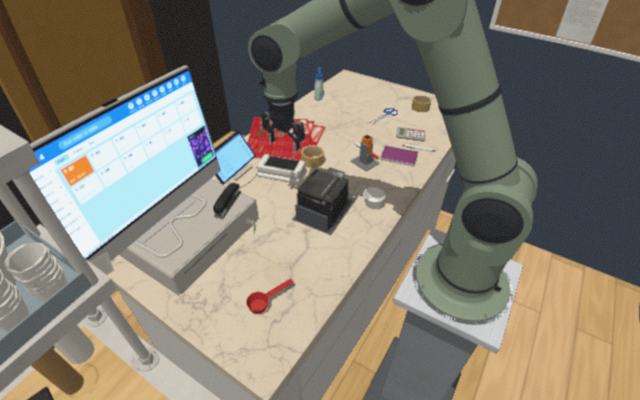

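View pics/wrist0.png

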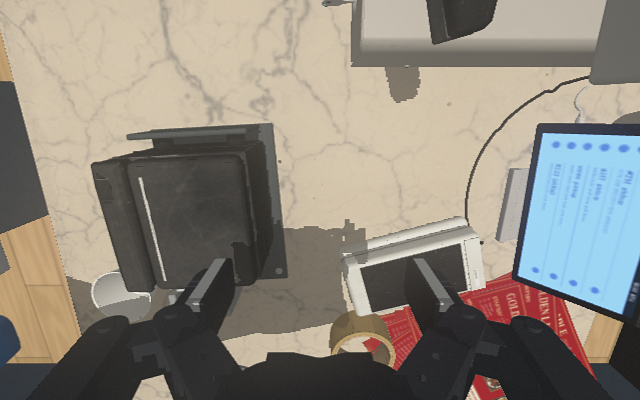

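```bash
python3 - <<'E'
from h import *
import pickle
P=pickle.load(open("P0.pkl","rb"))
s,d,w=P["scene"],P["side"],P["wrist"]
print("head",tri([(s,(419,233)),(d,(367.5,139))]))
print("caddy",at_z(s,(416,265),0.02),at_z(d,(370,160),.04))
print("printer wrist",[np.round(at_z(w,u,.131),3) for u in [(97,162),(240,150),(248,290),(135,290)]])
print("bracket corners wrist z~.005",[np.round(at_z(w,u,.006),3) for u in [(272,124),(287,277)]])
print("tape",at_z(w,(364,320),.048),"cup",at_z(w,(120,290),.047))
print("scoop",at_z(d,(265,299),.01))
for n,p,(x0,y0,x1,y1) in [("scene",s,(270,170,470,290)),("side",d,(280,100,430,240))]:
    cv2.imwrite(f"pics/{n}0z.png",cv2.resize(p["pixels"][y0:y1,x0:x1],None,fx=4,fy=4,interpolation=cv2.INTER_CUBIC))
E
```

```text
head [ 0.49903452 -0.36061471  0.10613156]
caddy [ 0.46277751 -0.37199073  0.02      ] [ 0.47117314 -0.33462386  0.04      ]
printer wrist [array([0.441, 0.036, 0.131]), array([0.56 , 0.045, 0.131]), array([ 0.556, -0.088,  0.131]), array([ 0.448, -0.087,  0.131])]
bracket corners wrist z~.005 [array([0.568, 0.059, 0.006]), array([ 0.578, -0.152,  0.006])]
tape [ 0.68382039 -0.19118279  0.048     ] cup [ 0.36850788 -0.14507204  0.047     ]
scoop [0.45000549 0.36190978 0.01      ]
```

View pics/scene0z.png

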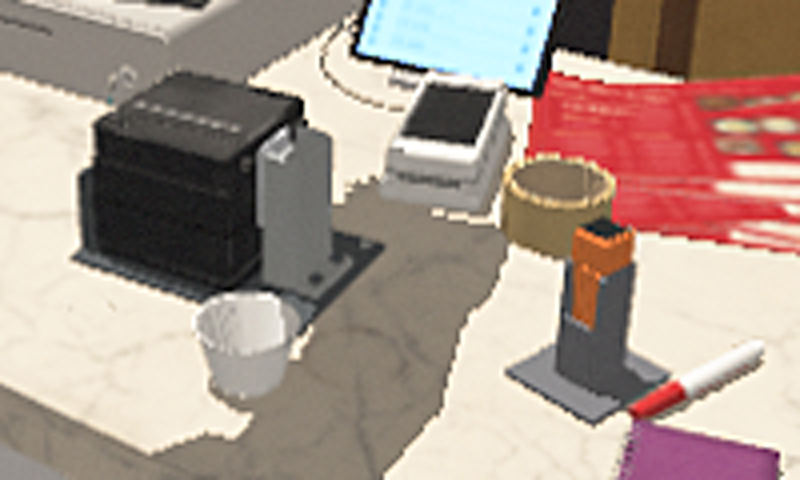

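View pics/side0z.png

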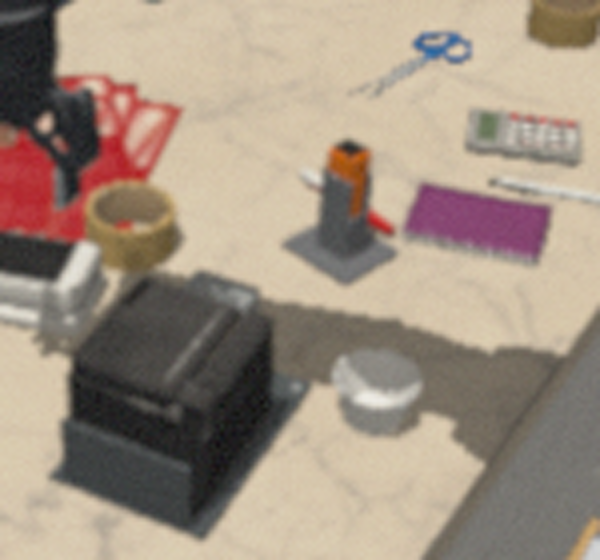

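```bash
python3 -m handwheel '[[-1,-0.6,-0.7,0,0,0],[-1,-0.6,-0.7,0,0,0],[-1,-0.6,-0.7,0,0,0],[-1,-0.6,-0.7,0,0,0],[-1,-0.6,-0.5,0,0,0],[-1,-0.6,-0.3,0,0,0],[-1,-0.6,0,0,0,0],[0,0,0,0,0,0]]'
python3 - <<'E'
from h import *
import pickle
p=bot.grab_frame("wrist");cv2.imwrite("pics/w1.png",p["pixels"]);pickle.dump(p,open("w1.pkl","wb"));print(bot.observe()["position"],bot.observe()["clock"])
E
```

```text
clock: 2.35
position: [0.519, -0.177, 0.2999]
tool_rot: [3.141, 0.001, 1.568]
force: [0.3, -0.1, 1.6]
grip_width: 0.0855
[ 0.51975591 -0.17553391  0.29968695] 2.4
```

View pics/w1.png

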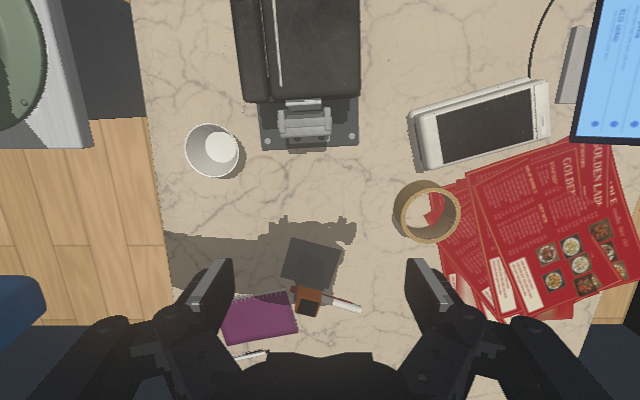

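```bash
python3 - <<'E'
from h import *
import pickle
p=pickle.load(open("w1.pkl","rb"))
im=p["pixels"]
a=cv2.resize(im[70:170,230:380],None,fx=5,fy=5,interpolation=cv2.INTER_CUBIC)
b=cv2.resize(im[225:325,260:380],None,fx=5,fy=5,interpolation=cv2.INTER_CUBIC)
cv2.imwrite("pics/w1a.png",a);cv2.imwrite("pics/w1b.png",b)
E
```

```text
(no output)
```

View pics/w1a.png

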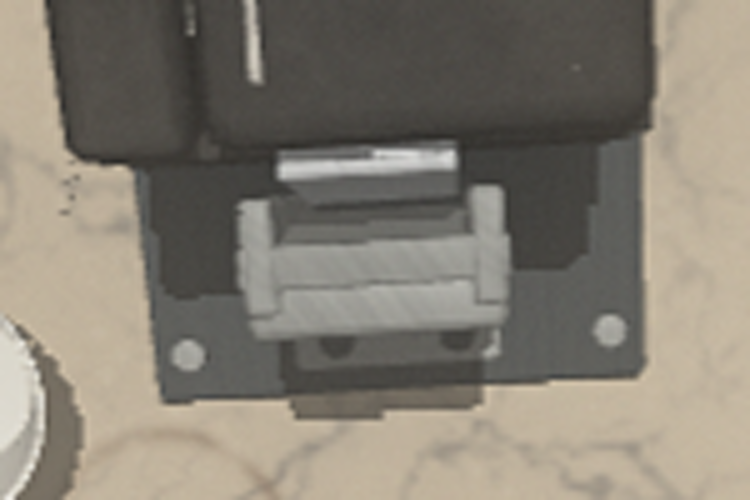

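View pics/w1b.png

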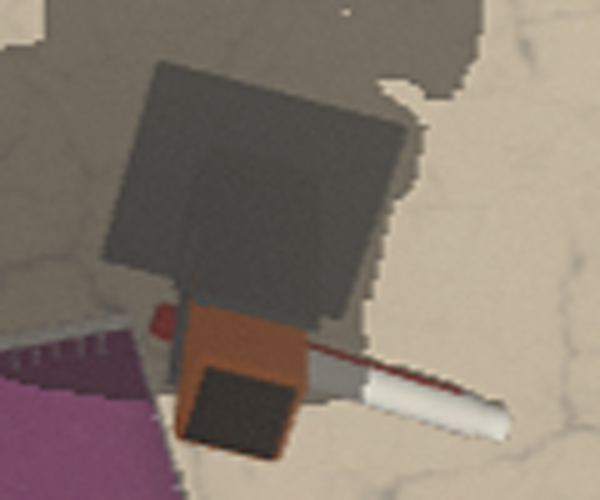

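```bash
python3 - <<'E'
from h import *
import pickle
p=pickle.load(open("w1.pkl","rb"))
A=lambda u:(230+(u[0]+.5)/5-.5,70+(u[1]+.5)/5-.5)
B=lambda u:(260+(u[0]+.5)/5-.5,225+(u[1]+.5)/5-.5)
print("cam",np.round(-p["R"].T@p["t"],3), "axis",np.round(p["R"][2],3))
c=[at_z(p,B(u),.006)[:2] for u in [(158,62),(408,125),(340,320),(103,258)]]
c=np.array(c);print("caddy",c.round(4),c.mean(0),[np.linalg.norm(c[i]-c[i-1]).round(4) for i in range(4)])
ang=lambda v:np.degrees(np.arctan2(v[1],v[0]))
print("yaw",ang(c[1]-c[0]),ang(c[2]-c[3]))
for z in (.122,):
  h=np.array([at_z(p,B(u),z)[:2] for u in [(205,368),(296,383),(275,458),(183,437)]])
  print("pad/head top",h.round(4),h.mean(0),[np.linalg.norm(h[i]-h[i-1]).round(4) for i in range(4)],ang(h[1]-h[0]),ang(h[2]-h[3]))
for z in (.120,.0,.009):
  print(z)
  for nm,u in dict(plTL=(278,150),plTR=(458,145),plBL=(300,205),plBR=(460,198),chLtl=(238,202),chLtr=(270,202),chRtl=(470,186),chRtr=(502,186),gapL=(273,240),gapR=(472,235),ridgeL=(282,287),ridgeR=(476,280),stBL=(253,337),stBR=(506,328),baseL=(165,402),baseR=(643,375),boltL=(188,355),boltR=(610,330)).items():
    print(nm,np.round(at_z(p,A(u),z)[:2],4))
E
```

```text
cam [ 0.518 -0.097  0.464] axis [-0.    -0.311 -0.95 ]
caddy [[ 0.4707 -0.3083]
 [ 0.5558 -0.3324]
 [ 0.5328 -0.4101]
 [ 0.4487 -0.3842]] [ 0.50201325 -0.35874558] [np.float64(0.079), np.float64(0.0884), np.float64(0.0811), np.float64(0.088)]
yaw -15.771546107719718 -17.124696519549424
pad/head top [[ 0.4926 -0.346 ]
 [ 0.5173 -0.3509]
 [ 0.5113 -0.3755]
 [ 0.4859 -0.3684]] [ 0.50177458 -0.36016793] [np.float64(0.0234), np.float64(0.0252), np.float64(0.0253), np.float64(0.0264)] -11.271384543205873 -15.634241233955297
0.12
plTL [ 0.4815 -0.0909]
plTR [ 0.521 -0.09 ]
plBL [ 0.4859 -0.1025]
plBR [ 0.5214 -0.1011]
chLtl [ 0.4722 -0.1018]
chLtr [ 0.4793 -0.1018]
chRtl [ 0.5236 -0.0986]
chRtr [ 0.5307 -0.0986]
gapL [ 0.4796 -0.1099]
gapR [ 0.5241 -0.109 ]
ridgeL [ 0.4812 -0.1201]
ridgeR [ 0.525  -0.1187]
stBL [ 0.4742 -0.1312]
stBR [ 0.5319 -0.1294]
baseL [ 0.4532 -0.1458]
baseR [ 0.5634 -0.1401]
boltL [ 0.4591 -0.1351]
boltR [ 0.5555 -0.1299]
0.0
plTL [ 0.4686 -0.0886]
plTR [ 0.5219 -0.0874]
plBL [ 0.4746 -0.1042]
plBR [ 0.5225 -0.1024]
chLtl [ 0.4561 -0.1033]
chLtr [ 0.4656 -0.1033]
chRtl [ 0.5255 -0.099 ]
chRtr [ 0.535 -0.099]
gapL [ 0.4661 -0.1143]
gapR [ 0.5261 -0.113 ]
ridgeL [ 0.4683 -0.128 ]
ridgeR [ 0.5273 -0.1262]
stBL [ 0.4588 -0.1429]
stBR [ 0.5365 -0.1405]
baseL [ 0.4305 -0.1627]
baseR [ 0.5791 -0.1549]
boltL [ 0.4385 -0.1483]
boltR [ 0.5685 -0.1412]
0.009
plTL [ 0.4696 -0.0888]
plTR [ 0.5218 -0.0876]
plBL [ 0.4754 -0.1041]
plBR [ 0.5224 -0.1023]
chLtl [ 0.4573 -0.1032]
chLtr [ 0.4666 -0.1032]
chRtl [ 0.5253 -0.099 ]
chRtr [ 0.5347 -0.099 ]
gapL [ 0.4671 -0.1139]
gapR [ 0.5259 -0.1127]
ridgeL [ 0.4692 -0.1274]
ridgeR [ 0.5271 -0.1256]
stBL [ 0.4599 -0.142 ]
stBR [ 0.5362 -0.1397]
baseL [ 0.4322 -0.1614]
baseR [ 0.578  -0.1538]
boltL [ 0.44   -0.1473]
boltR [ 0.5675 -0.1404]
```

```bash
python3 -m handwheel '[[-0.5,-0.3,1,0,0,0],[-0.5,-0.3,1,0,0,0],[0,0,1,0,0,0],[0,0,1,0,0,0],[0,0,0,0,0,0]]'
python3 - <<'E'
from h import *
import pickle
p=bot.grab_frame("wrist");cv2.imwrite("pics/w2.png",p["pixels"]);pickle.dump(p,open("w2.pkl","wb"));print(bot.observe()["position"],bot.observe()["clock"])
X=[(.501+.0765*np.sin(.052),-.1005,.12)]
u=proj(p,X)[0];print(u)
x0,y0=int(u[0])-90,max(0,int(u[1])-65);print(x0,y0)
cv2.imwrite("pics/w2a.png",cv2.resize(p["pixels"][y0:y0+130,x0:x0+180],None,fx=4,fy=4,interpolation=cv2.INTER_CUBIC))
E
```

```text
clock: 3.02
position: [0.5047, -0.1989, 0.1982]
tool_rot: [-3.139, -0.001, 1.572]
force: [0.9, 0.5, -0.8]
grip_width: 0.0856
[ 0.50523955 -0.19924165  0.19944177] 3.075
[320.882937    79.88450574]
230 14
```

View pics/w2a.png

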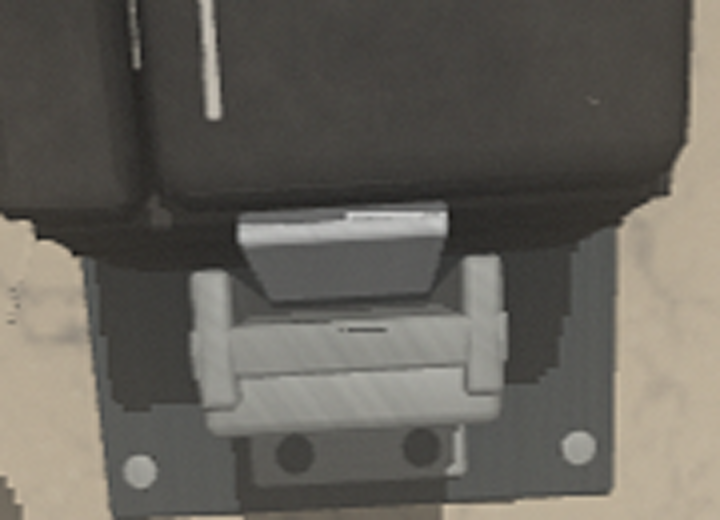

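View pics/w2.png

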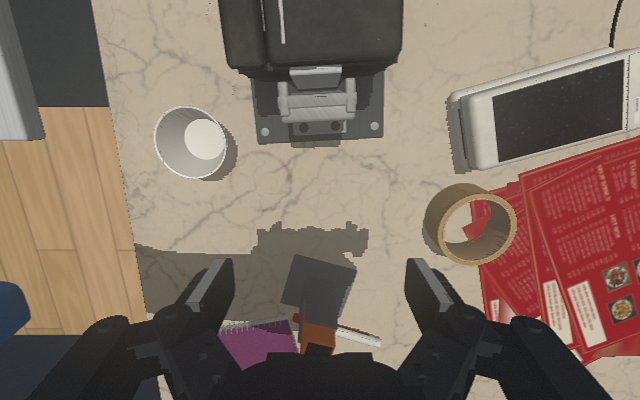

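```bash
python3 - <<'E'
from h import *
import pickle
p=pickle.load(open("w2.pkl","rb"))
A=lambda u:(230+(u[0]+.5)/4-.5,14+(u[1]+.5)/4-.5)
for nm,u in dict(pbL=(240,215),pbR=(447,205),pfL=(240,243),pfR=(446,236),fbL=(272,302),fbR=(432,296),sL=(232,333),sR=(465,315),s2L=(240,375),s2R=(465,362),cLi=(230,270),cLo=(193,270),cRi=(465,257),cRo=(500,257),stBL=(213,434),stBR=(498,418)).items():
    print(nm,np.round(at_z(p,A(u),.12)[:2],4),np.round(at_z(p,A(u),.113)[:2],4),np.round(at_z(p,A(u),.050)[:2],4))
for nm,u in dict(baseL=(115,517),baseR=(613,492)).items():print(nm,at_z(p,A(u),.003))
E
```

```text
pbL [ 0.4815 -0.0918] [ 0.4808 -0.091 ] [ 0.475  -0.0838]
pbR [ 0.5203 -0.0901] [ 0.5208 -0.0892] [ 0.5249 -0.0816]
pfL [ 0.4813 -0.0967] [ 0.4807 -0.096 ] [ 0.4748 -0.09  ]
pfR [ 0.5202 -0.0954] [ 0.5207 -0.0947] [ 0.5249 -0.0884]
fbL [ 0.4872 -0.1071] [ 0.4867 -0.1067] [ 0.4823 -0.1035]
fbR [ 0.5178 -0.106 ] [ 0.5182 -0.1056] [ 0.5217 -0.1021]
sL [ 0.4793 -0.1127] [ 0.4786 -0.1125] [ 0.4722 -0.1107]
sR [ 0.5242 -0.1094] [ 0.5248 -0.1091] [ 0.53   -0.1064]
s2L [ 0.4806 -0.1204] [ 0.4799 -0.1204] [ 0.4738 -0.1206]
s2R [ 0.5245 -0.118 ] [ 0.525  -0.1179] [ 0.5303 -0.1175]
cLi [ 0.4793 -0.1014] [ 0.4786 -0.1009] [ 0.4721 -0.0961]
cLo [ 0.4723 -0.1014] [ 0.4713 -0.1009] [ 0.4631 -0.0961]
cRi [ 0.5239 -0.0991] [ 0.5245 -0.0985] [ 0.5296 -0.0932]
cRo [ 0.5305 -0.0991] [ 0.5313 -0.0985] [ 0.5382 -0.0932]
stBL [ 0.4749 -0.1315] [ 0.4741 -0.1319] [ 0.4665 -0.135 ]
stBR [ 0.5313 -0.1284] [ 0.532  -0.1287] [ 0.5391 -0.131 ]
baseL [ 0.43058667 -0.16132041  0.003     ]
baseR [ 0.57931421 -0.15386297  0.003     ]
```

```bash
python3 -m handwheel '[[-1,-0.12,0,0,0,0.01],[-1,0,0,0,0,0],[-1,0,0,0,0,0],[-1,0,0,0,0,0],[-1,0,0,0,0,0],[-1,0,0,0,0,0],[-0.42,0,0,0,0,0.018],[0,0,0,0,0,0.018]]'
python3 -m handwheel '[[0,0,0,0,0,0]]'
python3 - <<'E'
from h import *
import pickle
p=bot.grab_frame("scene");q=bot.grab_frame("side");w=bot.grab_frame("wrist")
pickle.dump((p,q,w),open("p3.pkl","wb"))
s=bot.observe();print(s["position"],s["tool_rot"],s["clock"])
print(proj(p,[(.502,-.3595,.122)]),proj(q,[(.502,-.3595,.122)]),proj(p,[s["position"]]))
a=cv2.resize(p["pixels"][150:290,360:480],None,fx=4,fy=4);b=cv2.resize(q["pixels"][90:190,310:430],None,fx=4,fy=4)
cv2.imwrite("pics/s3.png",np.hstack([a[:400],b[:400,:320]])if 0 else a);cv2.imwrite("pics/d3.png",b);cv2.imwrite("pics/w3.png",w["pixels"])
E
```

```text
clock: 4.08
position: [0.4932, -0.3623, 0.2006]
tool_rot: [3.14, 0.001, 1.275]
force: [0.6, 0.5, 0.0]
grip_width: 0.0852
clock: 4.2
position: [0.4937, -0.361, 0.2004]
tool_rot: [3.14, 0.001, 1.281]
force: [-0.1, 0.1, -0.6]
grip_width: 0.0852
[ 0.49364924 -0.36044919  0.20003322] [3.14090221e+00 2.12046724e-04 1.28389589e+00] 4.35
[[420.88125528 225.6191205 ]] [[367.514557   136.90977538]] [[423.03926197 201.12759405]]
```

View pics/s3.png

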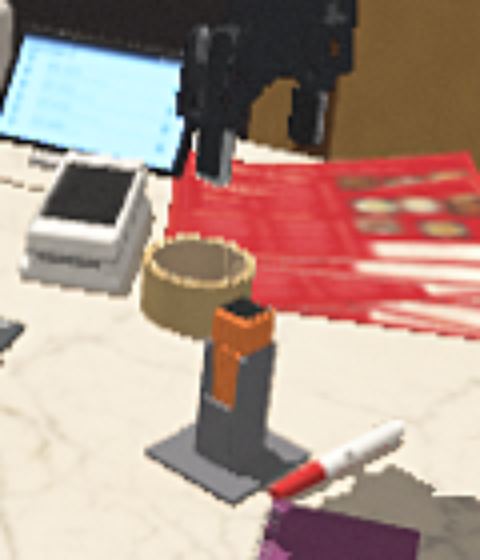

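View pics/w3.png

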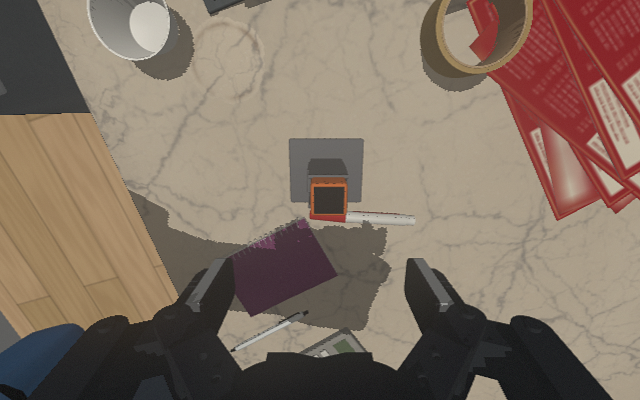

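```bash
python3 - <<'E'
from h import *
import pickle
p,q,w=pickle.load(open("p3.pkl","rb"))
x0,y0=280,130
cv2.imwrite("pics/w3z.png",cv2.resize(w["pixels"][y0:y0+100,x0:x0+100],None,fx=6,fy=6,interpolation=cv2.INTER_CUBIC))
E
```

```text
(no output)
```

View pics/w3z.png

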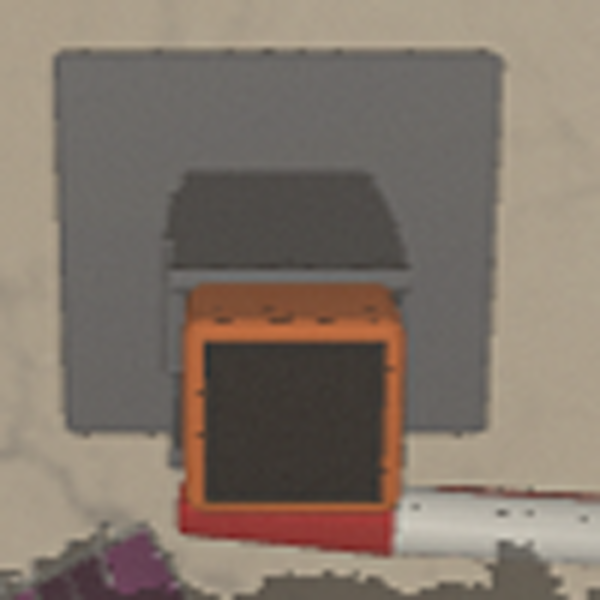

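View pics/d3.png

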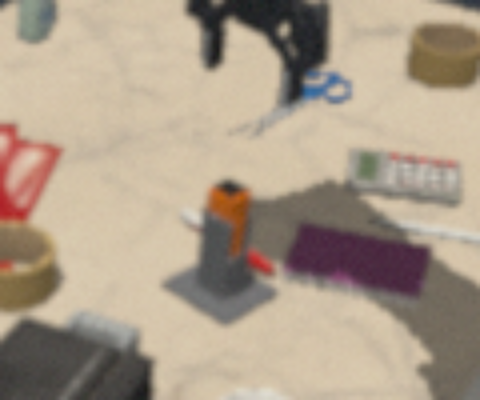

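```bash
python3 - <<'E'
from h import *
import pickle
p,q,w=pickle.load(open("p3.pkl","rb"))
A=lambda u:(280+(u[0]+.5)/6-.5,130+(u[1]+.5)/6-.5)
h=np.array([at_z(w,A(u),.122)[:2] for u in [(187,322),(403,322),(398,510),(190,510)]])
k=np.array([at_z(w,A(u),.122)[:2] for u in [(204,343),(387,343),(384,502),(206,502)]])
c=np.array([at_z(w,A(u),.006)[:2] for u in [(57,52),(502,56),(486,432),(68,432)]])
ang=lambda v:np.degrees(np.arctan2(v[1],v[0]))
for a in(h,k,c):print(a.mean(0),ang(a[1]-a[0]),ang(a[2]-a[3]),[np.linalg.norm(a[i]-a[i-1]).round(4) for i in range(4)])
s=bot.observe();T=s["position"];y=s["tool_rot"][2]
tx=np.array([np.cos(y),np.sin(y)]);ty=np.array([np.sin(y),-np.cos(y)])
t=k.mean(0)-T[:2];print(T,y,"tool dx,dy mm",t@tx*1e3,t@ty*1e3)
E
```

```text
[ 0.50180896 -0.3596477 ] -16.49002728373373 -16.500642453438697 [np.float64(0.0282), np.float64(0.0304), np.float64(0.0282), np.float64(0.0303)]
[ 0.50166387 -0.36055037] -16.491177312879753 -16.50017562419852 [np.float64(0.0239), np.float64(0.0258), np.float64(0.0239), np.float64(0.0259)]
[ 0.50213248 -0.35995119] -16.982075561702533 -16.496149429842323 [np.float64(0.0791), np.float64(0.0882), np.float64(0.0784), np.float64(0.0886)]
[ 0.49364924 -0.36044919  0.20003322] 1.2838958885790084 tool dx,dy mm 2.1709380293858884 7.715669579776118
```

```bash
python3 -m handwheel '[[0.09,0.31,0,0,0,0],[0,0,1,0,0,0],[0,0,1,0,0,0],[0,0,1,0,0,0],[0,0,0.7,0,0,0],[0,0,0.38,0,0,0],[0,0,0,0,0,0],[0,0,0,0,0,0]]'
python3 - <<'E'
from h import *
p=bot.grab_frame("scene");q=bot.grab_frame("side")
a=cv2.resize(p["pixels"][170:270,350:470],None,fx=4,fy=4);b=cv2.resize(q["pixels"][90:190,320:420],None,fx=4,fy=4)
cv2.imwrite("pics/p4.png",cv2.resize(np.hstack([a,b]),(792,360)));print(bot.observe()["position"],bot.observe()["force"])
E
```

```text
clock: 5.35
position: [0.502, -0.3606, 0.0983]
tool_rot: [3.141, 0.0, 1.282]
force: [1.2, -0.0, 0.0]
grip_width: 0.0853
[ 0.50189178 -0.36053126  0.09824606] [-0.29218312  0.01751604  0.13328626]
```

View pics/p4.png

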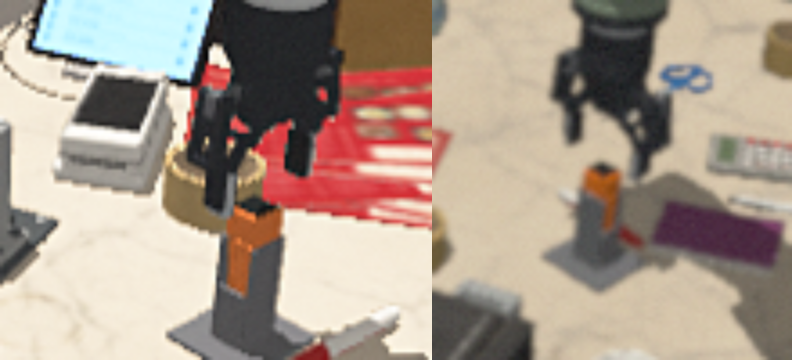

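```bash
python3 -m handwheel '[[0,0,0.1,0,0,0],[0,0,0,0,0,0],[0,0,0,0,0,0],[0,0,0,0,0,0],[0,0,0,0,0,0],[0,0,0,0,0,0]]' 1 50
python3 - <<'E'
from h import *
p=bot.grab_frame("scene");q=bot.grab_frame("side")
a=cv2.resize(p["pixels"][170:270,350:470],None,fx=4,fy=4);b=cv2.resize(q["pixels"][90:190,320:420],None,fx=4,fy=4)
cv2.imwrite("pics/p5.png",cv2.resize(np.hstack([a,b]),(792,360)));print(bot.observe()["position"],bot.observe()["force"],bot.observe()["grip_width"])
E
```

```text
clock: 6.2
position: [0.5016, -0.3603, 0.0953]
tool_rot: [3.141, 0.0, 1.282]
force: [-0.4, 0.5, 5.5]
grip_width: 0.0298
[ 0.50159003 -0.36036838  0.09526589] [-1.43377386  0.23121848  5.3055857 ] 0.029855174243264584
```

View pics/p5.png

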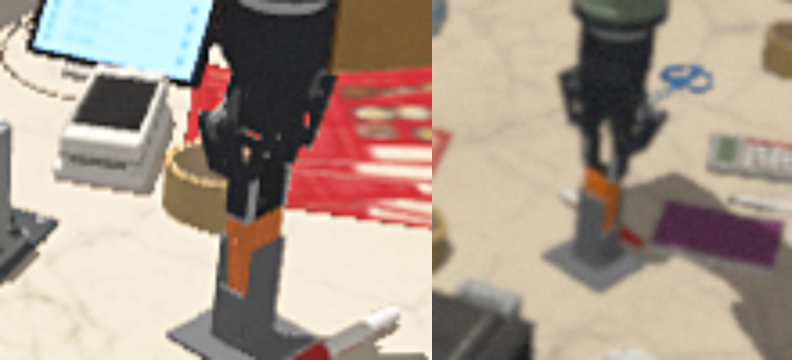

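```bash
python3 -m handwheel '[[0,0,-0.2,0,0,0],[0,0,-0.4,0,0,0],[0,0,-0.4,0,0,0],[0,0,0,0,0,0]]'
python3 - <<'E'
from h import *
p=bot.grab_frame("scene");q=bot.grab_frame("side")
a=cv2.resize(p["pixels"][170:270,350:470],None,fx=4,fy=4);b=cv2.resize(q["pixels"][90:190,320:420],None,fx=4,fy=4)
cv2.imwrite("pics/p6.png",cv2.resize(np.hstack([a,b]),(792,360)));print(bot.observe()["position"],bot.observe()["force"],bot.observe()["grip_width"])
E
```

```text
clock: 6.8
position: [0.502, -0.3606, 0.1211]
tool_rot: [3.14, 0.0, 1.282]
force: [0.3, -0.4, -1.7]
grip_width: 0.0297
[ 0.50155163 -0.36028687  0.12008597] [ 1.20574147 -1.09263576 -0.69086572] 0.030081418122817668
```

View pics/p6.png

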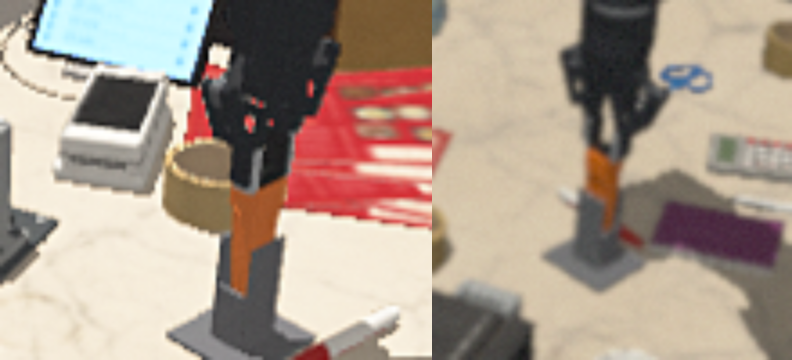

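```bash
python3 -m handwheel '[[0,0,-1,0,0,0],[0,0,-1,0,0,0],[0,0,-1,0,0,0],[0,0,-1,0,0,0],[0,0,-1,0,0,-0.0176],[0,0,-1,0,0,-0.0176],[0,0,-0.2,0,0,-0.0176],[0,0,0,0,0,0]]'
python3 -m handwheel '[[0.9,0,0,0,0,0],[1,0,0,0,0,0],[1,0,0,0,0,0],[1,0,0,0,0,0],[0,0,0,0,0,0]]'
python3 - <<'E'
from h import *
import pickle
p=bot.grab_frame("wrist");cv2.imwrite("pics/w7.png",p["pixels"]);pickle.dump(p,open("w7.pkl","wb"));s=bot.observe();print(s["position"],s["tool_rot"],s["clock"],s["force"])
E
```

```text
clock: 7.9
position: [0.5015, -0.3604, 0.275]
tool_rot: [3.141, -0.0, 1.613]
force: [-0.8, 0.0, -1.3]
grip_width: 0.0298
clock: 8.52
position: [0.4975, -0.2602, 0.2747]
tool_rot: [-3.141, -0.001, 1.615]
force: [-0.2, 0.1, -1.2]
grip_width: 0.0301
[ 0.49737464 -0.26154139  0.27472095] [-3.14119838e+00 -4.35417960e-04  1.61354010e+00] 8.575 [ 0.55500102 -0.45139638 -0.4216626 ]
```

View pics/w7.png

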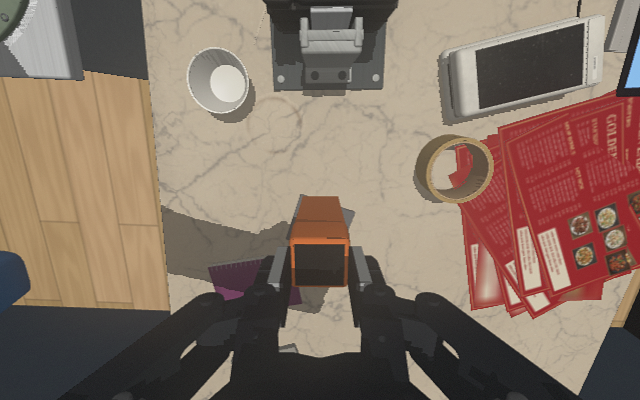

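```bash
python3 - <<'E'
from h import *
import pickle
w=pickle.load(open("w7.pkl","rb"))
cv2.imwrite("pics/w7z.png",cv2.resize(w["pixels"][180:300,260:380],None,fx=5,fy=5,interpolation=cv2.INTER_CUBIC))
cv2.imwrite("pics/w7y.png",cv2.resize(w["pixels"][0:100,260:400],None,fx=5,fy=5,interpolation=cv2.INTER_CUBIC))
E
```

```text
(no output)
```

View pics/w7z.png

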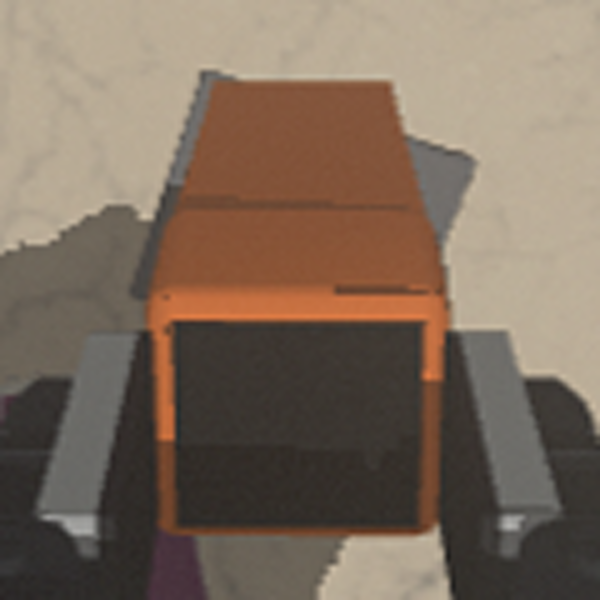

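View pics/w7y.png

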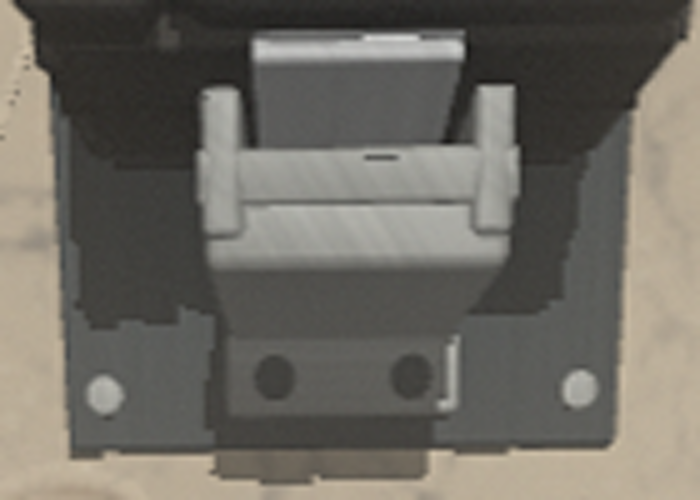

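```bash
python3 - <<'E'
from h import *
import pickle
w=pickle.load(open("w7.pkl","rb"))
A=lambda u:(260+(u[0]+.5)/5-.5,180+(u[1]+.5)/5-.5)
B=lambda u:(260+(u[0]+.5)/5-.5,(u[1]+.5)/5-.5)
T=np.array([.4974,-.2610]);y=1.6135
tx=np.array([np.cos(y),np.sin(y)]);ty=np.array([np.sin(y),-np.cos(y)])
loc=lambda X:np.round([(X[:2]-T)@tx*1e3,(X[:2]-T)@ty*1e3],2)
for u,z in [((213,82),.186),((391,82),.186),((148,293),.302),((446,293),.302),((160,530),.302),((440,530),.302),((174,322),.302),((424,322),.302),((176,528),.302),((424,528),.302)]:
    X=at_z(w,A(u),z);print(u,z,X.round(4),loc(X))
print("slot")
for u in [(254,55),(464,55),(240,150),(474,147),(240,92),(474,90),(238,204),(474,204)]:
    X=at_z(w,B(u),.12);print(u,X.round(4),loc(X))
E
```

```text
(213, 82) 0.186 [ 0.4815 -0.2577  0.186 ] [  4.01 -15.76]
(391, 82) 0.186 [ 0.5132 -0.2563  0.186 ] [ 4.02 16.02]
(148, 293) 0.302 [ 0.4809 -0.2451  0.302 ] [ 16.54 -15.85]
(446, 293) 0.302 [ 0.5111 -0.2439  0.302 ] [16.55 14.37]
(160, 530) 0.302 [ 0.4825 -0.2729  0.302 ] [-11.26 -15.42]
(440, 530) 0.302 [ 0.5125 -0.2716  0.302 ] [-11.25  14.6 ]
(174, 322) 0.302 [ 0.4835 -0.2483  0.302 ] [ 13.3 -13.3]
(424, 322) 0.302 [ 0.509  -0.2472  0.302 ] [13.31 12.23]
(176, 528) 0.302 [ 0.4842 -0.2726  0.302 ] [-11.01 -13.7 ]
(424, 528) 0.302 [ 0.5107 -0.2714  0.302 ] [-11.01  12.88]
slot
(254, 55) [ 0.4815 -0.0962  0.12  ] [165.35  -8.86]
(464, 55) [ 0.5208 -0.0945  0.12  ] [165.37  30.46]
(240, 150) [ 0.4794 -0.112   0.12  ] [149.63 -11.67]
(474, 147) [ 0.5239 -0.1096  0.12  ] [150.15  32.89]
(240, 92) [ 0.4791 -0.1023  0.12  ] [159.29 -11.55]
(474, 90) [ 0.5231 -0.1001  0.12  ] [159.64  32.54]
(238, 204) [ 0.4793 -0.1212  0.12  ] [140.45 -12.16]
(474, 204) [ 0.5246 -0.1192  0.12  ] [140.47  33.25]
```

```bash
python3 -m handwheel '[[1,0.42,0,0,0,0],[1,0,0,0,0,0],[1,0,0,0,0,0],[1,0,0,0,0,0],[1,0,0,0,0,0],[1,0,0,0,0,0],[0.27,0,0,0,0,0],[0,0,0,0,0,0]]'
python3 -m handwheel '[[0,0,0.6,0,0,0],[0,0,0.6,0,0,0],[0,0,0,0,0,0]]'
python3 - <<'E'
from h import *
import pickle
for i in range(3):
  p=bot.grab_frame("wrist");s=bot.observe();print(s["position"],s["tool_rot"],s["clock"],s["force"])
d=bot.grab_frame("side");c=bot.grab_frame("scene")
pickle.dump((p,d,c),open("p8.pkl","wb"))
a=cv2.resize(c["pixels"][150:260,270:390],None,fx=4,fy=4);b=cv2.resize(d["pixels"][130:240,290:370],None,fx=4,fy=4)
cv2.imwrite("pics/p8.png",np.hstack([a,b]));cv2.imwrite("pics/w8.png",p["pixels"])
E
```

```text
clock: 9.57
position: [0.5012, -0.1063, 0.2749]
tool_rot: [-3.141, 0.0, 1.613]
force: [-0.2, 0.3, -0.1]
grip_width: 0.0301
clock: 9.95
position: [0.5003, -0.1061, 0.2433]
tool_rot: [-3.139, -0.0, 1.613]
force: [-0.5, -0.4, 0.5]
grip_width: 0.0301
[ 0.50081177 -0.10608979  0.24423685] [-3.14009281e+00 -1.86585300e-04  1.61306831e+00] 10.0 [ 0.03859404  0.0089218  -0.3388054 ]
[ 0.50112043 -0.10602802  0.24477761] [-3.14101129e+00 -7.96128521e-05  1.61317135e+00] 10.05 [ 0.20260556  0.16132933 -0.6469018 ]
[ 0.50128041 -0.10602163  0.24509613] [3.14155227e+00 3.09754722e-05 1.61321568e+00] 10.1 [-0.08540897  0.15330279 -0.61880575]
```

View pics/p8.png

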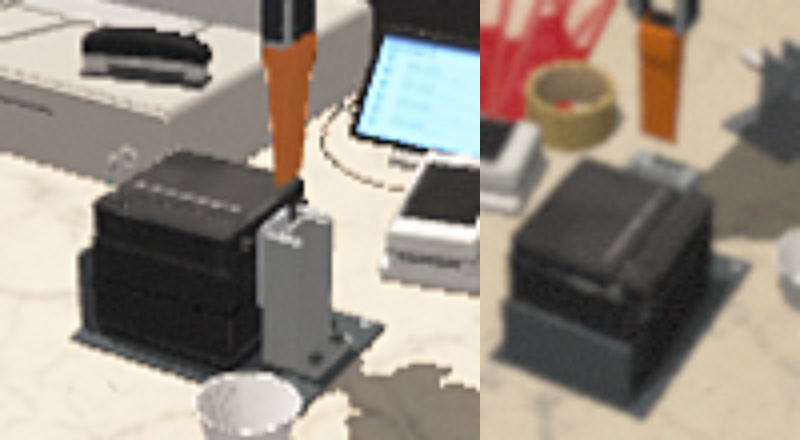

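View pics/w8.png

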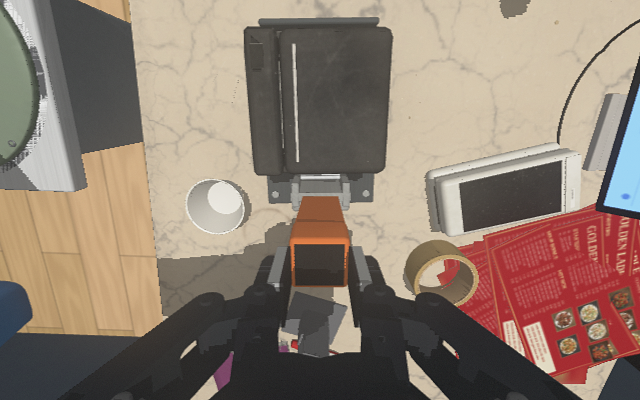

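```bash
python3 - <<'E'
from h import *
import pickle
p,d,c=pickle.load(open("p8.pkl","rb"))
cv2.imwrite("pics/w8z.png",cv2.resize(p["pixels"][165:245,270:370],None,fx=7,fy=7,interpolation=cv2.INTER_CUBIC))
E
```

```text
(no output)
```

View pics/w8z.png

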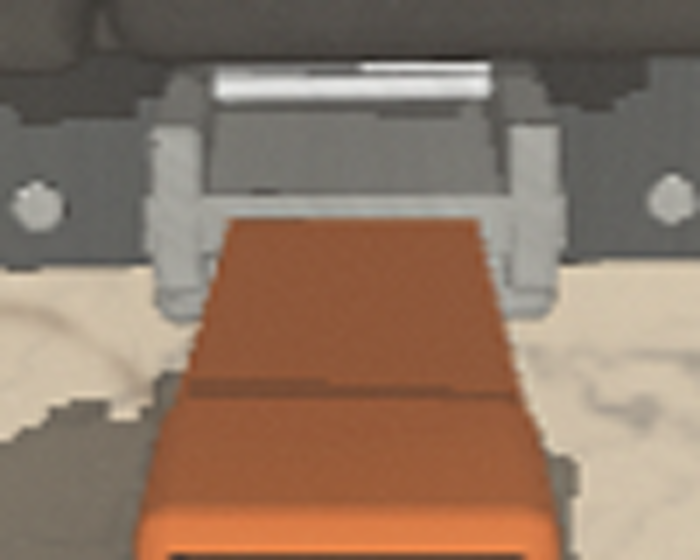

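```bash
python3 - <<'E'
from h import *
import pickle
p,d,c=pickle.load(open("p8.pkl","rb"))
B=lambda u:(270+(u[0]+.5)/7-.5,165+(u[1]+.5)/7-.5)
T=np.array([.5013,-.1060]);y=1.6132
tx=np.array([np.cos(y),np.sin(y)]);ty=np.array([np.sin(y),-np.cos(y)])
for u,z in [((230,218),.156),((478,218),.156),((215,100),.12),((490,98),.12),((205,195),.12),((510,197),.12),((203,125),.12),((510,125),.12)]:
    X=at_z(p,B(u),z);print(u,X.round(4),np.round([(X[:2]-T)@tx*1e3,(X[:2]-T)@ty*1e3],2))
E
```

```text
(230, 218) [ 0.4853 -0.1034  0.156 ] [  3.28 -15.87]
(478, 218) [ 0.5169 -0.1021  0.156 ] [ 3.26 15.76]
(215, 100) [ 0.4811 -0.0968  0.12  ] [ 10.08 -19.82]
(490, 98) [ 0.5203 -0.0948  0.12  ] [10.34 19.51]
(205, 195) [ 0.4799 -0.111   0.12  ] [ -4.05 -21.56]
(510, 197) [ 0.5242 -0.1094  0.12  ] [-4.39 22.71]
(203, 125) [ 0.4794 -0.1005  0.12  ] [  6.4  -21.61]
(510, 125) [ 0.5235 -0.0987  0.12  ] [ 6.37 22.46]
```

```bash
python3 -m handwheel '[[0.1,0,0.1,0,0,0],[0,0,0.5,0,0,0],[0,0,0.5,0,0,0],[0,0,0.5,0,0,0],[0,0,0.3,0,0,0],[0,0,0.3,0,0,0],[0,0,0,0,0,0]]'
python3 -m handwheel '[[0,0,0.3,0,0,0],[0,0,0.3,0,0,0],[0,0,0,0,0,0],[0,0,0,0,0,0]]'
python3 - <<'E'
from h import *
import pickle
p=bot.grab_frame("wrist");d=bot.grab_frame("side");c=bot.grab_frame("scene")
for i in range(3):
  s=bot.observe();print(s["position"],s["tool_rot"],s["clock"],s["force"])
a=cv2.resize(c["pixels"][150:260,270:390],None,fx=4,fy=4);b=cv2.resize(d["pixels"][130:240,290:370],None,fx=4,fy=4)
cv2.imwrite("pics/p9.png",np.hstack([a,b]));cv2.imwrite("pics/w9.png",cv2.resize(p["pixels"][165:305,240:400],None,fx=4,fy=4))
E
```

```text
clock: 11.08
position: [0.5009, -0.1033, 0.1895]
tool_rot: [-3.141, -0.0, 1.613]
force: [0.1, -0.6, -0.5]
grip_width: 0.0299
clock: 11.58
position: [0.5011, -0.1034, 0.1751]
tool_rot: [3.142, 0.0, 1.613]
force: [0.4, 0.1, -0.8]
grip_width: 0.0298
[ 0.50119172 -0.10335962  0.17519897] [3.14126120e+00 4.89692929e-05 1.61343040e+00] 11.725 [-0.25771528 -0.16917653 -1.36514096]
[ 0.50119172 -0.10335962  0.17519897] [3.14126120e+00 4.89692929e-05 1.61343040e+00] 11.725 [-0.25771528 -0.16917653 -1.36514096]
[ 0.50119172 -0.10335962  0.17519897] [3.14126120e+00 4.89692929e-05 1.61343040e+00] 11.725 [-0.25771528 -0.16917653 -1.36514096]
```

View pics/p9.png

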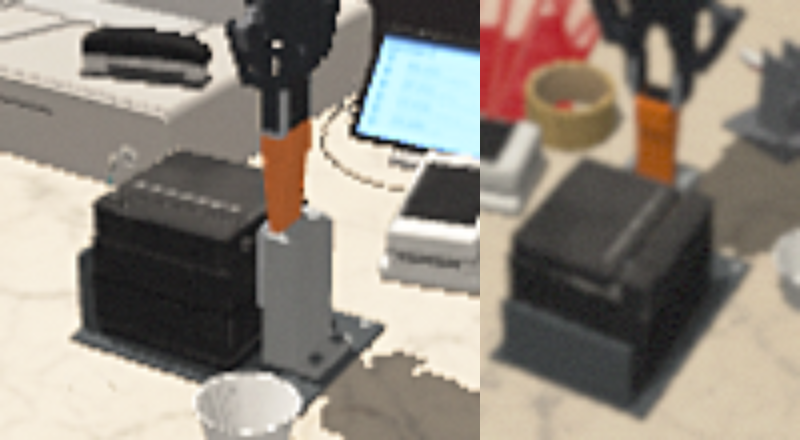

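View pics/w9.png

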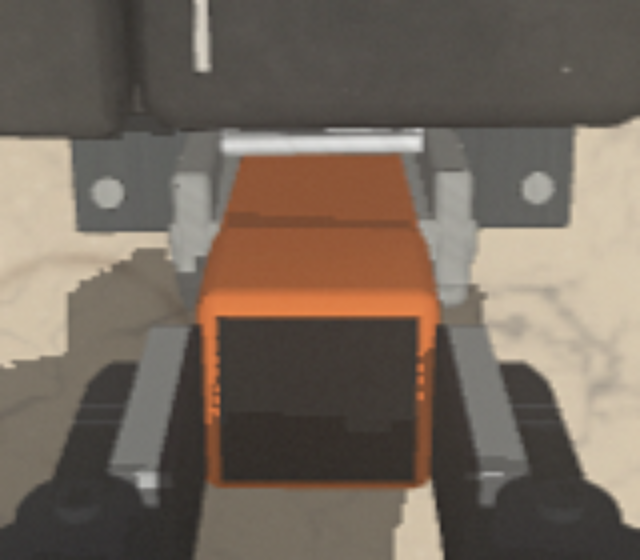

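```bash
for i in 1 2; do python3 -m handwheel '[[0,0,0.12,0,0,0],[0,0,0,0,0,0]]'|grep -E 'pos|force'; done; python3 -m handwheel '[[0,0,0.1,0,0,0],[0,0,0,0,0,0]]'|grep -E 'pos|force'
```

```text
position: [0.501, -0.1033, 0.1718]
force: [-0.5, -0.4, -0.0]
position: [0.5009, -0.1033, 0.1687]
force: [-0.3, 0.1, -1.4]
position: [0.501, -0.1034, 0.1663]
force: [-0.8, 0.2, -1.0]
```

```bash
python3 -m handwheel '[[0,0,0.08,0,0,0],[0,0,0,0,0,0]]'|grep -E 'pos|force'; python3 -m handwheel '[[0,0,0.06,0,0,0],[0,0,0,0,0,0]]'|grep -E 'pos|force'
```

```text
position: [0.5011, -0.1034, 0.1644]
force: [0.4, -0.4, -1.6]
position: [0.5012, -0.1033, 0.1631]
force: [1.0, -0.8, 2.2]
```

```bash
for i in 1 2; do python3 -m handwheel '[[0,0,0,0,0,0]]'|grep -E 'pos|force'; done; python3 -m handwheel '[[0,0,0.04,0,0,0],[0,0,0,0,0,0]]'|grep -E 'pos|force'
```

```text
position: [0.5012, -0.1034, 0.1631]
force: [1.2, -1.3, 2.6]
position: [0.5012, -0.1033, 0.1631]
force: [1.6, -0.1, 2.2]
position: [0.5012, -0.1033, 0.1621]
force: [0.9, -0.6, 4.8]
```

```bash
python3 -m handwheel '[[0,0,-0.1,0,0,0],[0,0,0,0,0,0]]'|grep -E 'pos|force'; python3 -m handwheel '[[0,0,0,0,0,0],[0,0,0,0,0,0],[0,0,0,0,0,0],[0,0,0,0,0,0],[0,0,0,0,0,0]]' -0.2
python3 - <<'E'
from h import *
import pickle
p=bot.grab_frame("wrist");d=bot.grab_frame("side");c=bot.grab_frame("scene")
a=cv2.resize(c["pixels"][150:260,270:390],None,fx=4,fy=4);b=cv2.resize(d["pixels"][130:240,290:370],None,fx=4,fy=4)
cv2.imwrite("pics/p10.png",np.hstack([a,b]));cv2.imwrite("pics/w10.png",cv2.resize(p["pixels"][165:305,240:400],None,fx=4,fy=4))
E
```

```text
position: [0.5008, -0.1034, 0.1645]
force: [-0.2, -0.3, 1.2]
clock: 14.35
position: [0.5011, -0.1033, 0.1645]
tool_rot: [-3.142, -0.0, 1.613]
force: [0.9, 0.5, 0.2]
grip_width: 0.0516
```

View pics/p10.png

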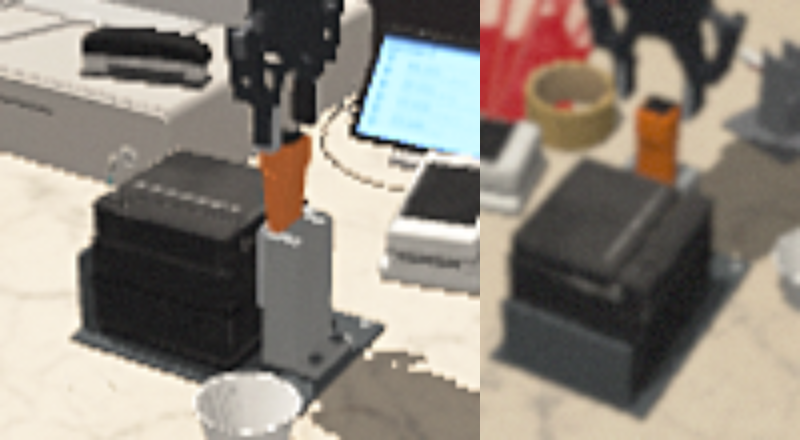

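View pics/w10.png

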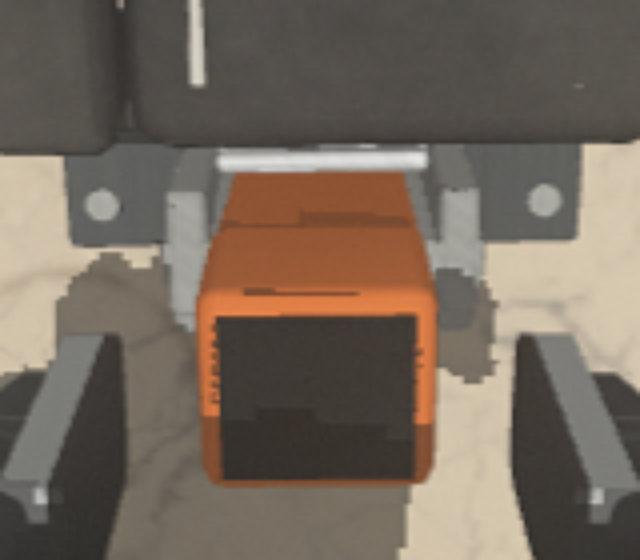

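```bash
python3 -m handwheel '[[0,0,-0.5,0,0,0],[0,0,-0.8,0,0,0],[0,0,-0.8,0,0,0],[0,0,0,0,0,0]]'
python3 -m handwheel '[[0.05,0,0,0,0,0],[0,0,0,0,0,0],[0,0,0,0,0,0],[0,0,0,0,0,0],[0,0,0,0,0,0],[0,0,0,0,0,0]]' 1 40
python3 - <<'E'
from h import *
import pickle
p=bot.grab_frame("wrist");d=bot.grab_frame("side");c=bot.grab_frame("scene")
pickle.dump((p,d,c),open("p11.pkl","wb"))
a=cv2.resize(c["pixels"][150:260,270:390],None,fx=4,fy=4);b=cv2.resize(d["pixels"][130:240,290:370],None,fx=4,fy=4)
cv2.imwrite("pics/p11.png",np.hstack([a,b]));cv2.imwrite("pics/w11.png",cv2.resize(p["pixels"][165:305,240:400],None,fx=4,fy=4))
print(bot.observe()["position"],bot.observe()["force"])
E
```

```text
clock: 15.0
position: [0.5019, -0.1034, 0.2188]
tool_rot: [3.139, 0.0, 1.613]
force: [-0.2, 0.0, 0.5]
grip_width: 0.0513
clock: 15.75
position: [0.501, -0.1021, 0.217]
tool_rot: [-3.142, -0.0, 1.613]
force: [0.1, -0.5, -0.4]
grip_width: 0.0001
[ 0.501009   -0.10210215  0.21699379] [-0.5806015  -0.33573263  0.28229705]
```

View pics/p11.png

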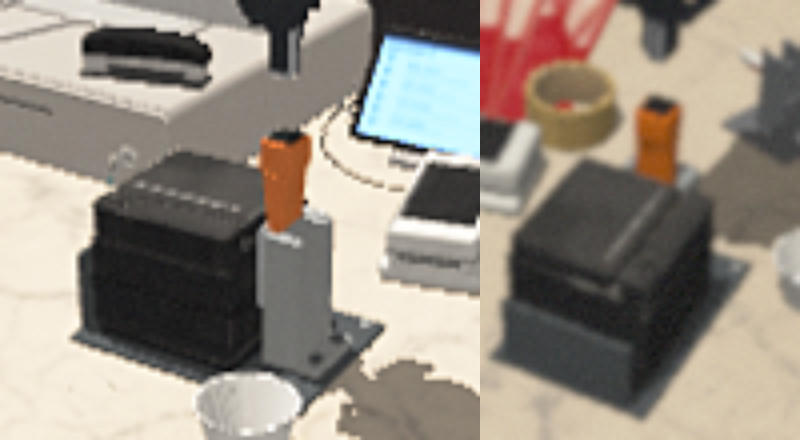

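View pics/w11.png

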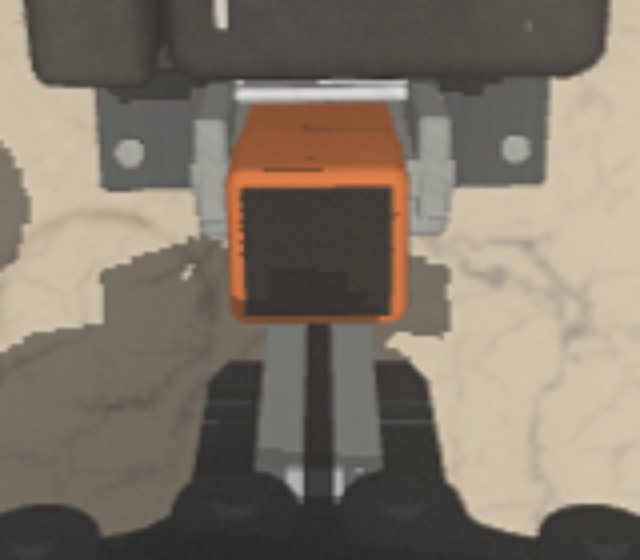

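```bash
python3 - <<'E'
from h import *
import pickle
p,d,c=pickle.load(open("p11.pkl","rb"))
B=lambda u:(240+(u[0]+.5)/4-.5,165+(u[1]+.5)/4-.5)
k=np.array([at_z(p,B(u),.190)[:2] for u in [(243,188),(392,187),(390,316),(245,316)]])
print(k.round(4),k.mean(0),[np.linalg.norm(k[i]-k[i-1]).round(4) for i in range(4)])
T=np.array([.501,-.1021]);y=1.6132
tx=np.array([np.cos(y),np.sin(y)]);ty=np.array([np.sin(y),-np.cos(y)])
t=k.mean(0)-T;print(t@tx*1e3,t@ty*1e3)
E
```

```text
[[ 0.4869 -0.0922]
 [ 0.5125 -0.0909]
 [ 0.5136 -0.1153]
 [ 0.4878 -0.1164]] [ 0.50020589 -0.10370767] [np.float64(0.0242), np.float64(0.0256), np.float64(0.0244), np.float64(0.0258)]
-1.5725571560335472 -0.8615453694979771
```

```bash
python3 -m handwheel '[[-0.06,-0.03,0.4,0,0,0],[0,0,0.4,0,0,0],[0,0,0,0,0,0]]'|grep -E 'pos|force'; for i in 1 2; do python3 -m handwheel '[[0,0,0.06,0,0,0],[0,0,0,0,0,0]]'|grep -E 'pos|force'; done
```

```text
position: [0.4997, -0.1035, 0.1959]
force: [-0.0, -0.0, 0.4]
position: [0.5004, -0.1036, 0.1956]
force: [-0.5, 0.0, 0.3]
position: [0.5003, -0.1036, 0.194]
force: [-0.2, 0.1, -0.1]
```

```bash
python3 -m handwheel '[[0,0,0.06,0,0,0],[0,0,0,0,0,0]]'|grep -E 'pos|force';python3 -m handwheel '[[0,0,0.04,0,0,0],[0,0,0,0,0,0]]'|grep -E 'pos|force';
```

```text
position: [0.5003, -0.1036, 0.1924]
force: [-0.0, 0.6, -0.6]
position: [0.5003, -0.1036, 0.1914]
force: [-0.1, -0.1, -0.3]
```

```bash
python3 -m handwheel '[[0,0,0.04,0,0,0],[0,0,0,0,0,0]]'|grep -E 'pos|force'
```

```text
position: [0.5003, -0.1036, 0.1904]
force: [-0.0, 0.9, -0.2]
```

```bash
python3 -m handwheel '[[0,0,0.03,0,0,0],[0,0,0,0,0,0]]'|grep -E 'pos|force'
```

```text
position: [0.5003, -0.1036, 0.1897]
force: [-1.2, 0.2, 0.2]
```

```bash
python3 -m handwheel '[[0,0,0.03,0,0,0],[0,0,0,0,0,0]]'|grep -E 'pos|force'
```

```text
position: [0.5003, -0.1036, 0.1889]
force: [-0.0, -0.0, -0.1]
```

```bash
python3 -m handwheel '[[0,0,0.03,0,0,0],[0,0,0,0,0,0]]'|grep -E 'pos|force|clock'
```

```text
clock: 18.27
position: [0.5003, -0.1036, 0.1882]
force: [-0.7, 1.0, 0.2]
```

```bash
python3 -m handwheel '[[0,0,0.03,0,0,0],[0,0,0,0,0,0]]'|grep -E 'pos|force'
```

```text
position: [0.5003, -0.1036, 0.1874]
force: [0.1, 0.9, -0.3]
```

```bash
python3 -m handwheel '[[0,0,0.03,0,0,0],[0,0,0,0,0,0]]'|grep -E 'pos|force'
```

```text
position: [0.5003, -0.1036, 0.1867]
force: [0.4, -0.2, 0.6]
```

```bash
python3 -m handwheel '[[0,0,0.03,0,0,0],[0,0,0,0,0,0]]'|grep -E 'pos|force|clock'
```

```text
clock: 19.02
position: [0.5003, -0.1036, 0.186]
force: [-0.8, -0.0, -0.1]
```

```bash
python3 -m handwheel '[[0,0,0.04,0,0,0],[0,0,0,0,0,0]]'|grep -E 'pos|force'
```

```text
position: [0.5003, -0.1036, 0.1849]
force: [0.3, 0.2, -0.3]
```

```bash
python3 -m handwheel '[[0,0,0.04,0,0,0],[0,0,0,0,0,0]]'|grep -E 'pos|force|clock'
python3 - <<'E'
from h import *
d=bot.grab_frame("side");c=bot.grab_frame("scene")
a=cv2.resize(c["pixels"][150:260,270:390],None,fx=4,fy=4);b=cv2.resize(d["pixels"][130:240,290:370],None,fx=4,fy=4)
cv2.imwrite("pics/p12.png",np.hstack([a,b]))
E
```

```text
clock: 19.52
position: [0.5003, -0.1036, 0.1839]
force: [0.4, 1.1, -0.1]
```

View pics/p12.png

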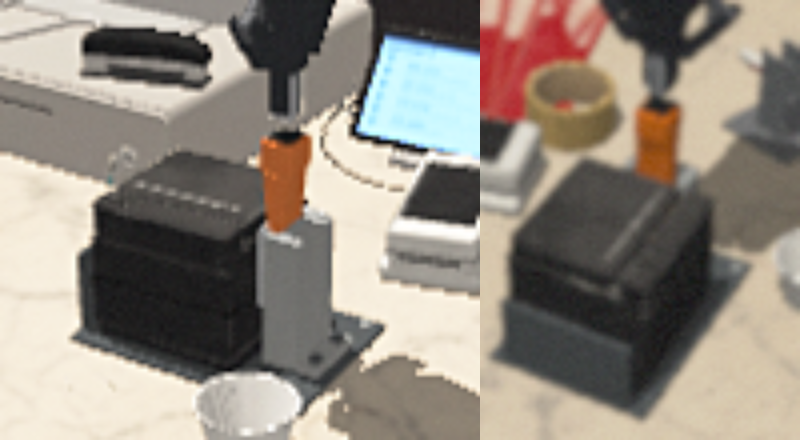

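```bash
python3 -m handwheel '[[0,0,0.04,0,0,0],[0,0,0,0,0,0]]'|grep -E 'pos|force'
```

```text
position: [0.5003, -0.1036, 0.1829]
force: [0.5, -0.5, -0.0]
```

```bash
python3 -m handwheel '[[0,0,0.04,0,0,0],[0,0,0,0,0,0]]'|grep -E 'pos|force|clock'
```

```text
clock: 20.12
position: [0.5003, -0.1036, 0.1819]
force: [-0.4, -1.1, -0.3]
```

```bash
python3 -m handwheel '[[0,0,0.04,0,0,0],[0,0,0,0,0,0]]'|grep -E 'pos|force|clock'
```

```text
clock: 20.38
position: [0.5003, -0.1036, 0.1809]
force: [-0.8, 0.3, 0.0]
```

```bash
python3 - <<'E'
from h import *
d=bot.grab_frame("side");c=bot.grab_frame("scene");w=bot.grab_frame("wrist")
a=cv2.resize(c["pixels"][150:260,270:390],None,fx=4,fy=4);b=cv2.resize(d["pixels"][130:240,290:370],None,fx=4,fy=4)
cv2.imwrite("pics/p13.png",np.hstack([a,b]));cv2.imwrite("pics/w13.png",cv2.resize(w["pixels"][145:305,240:400],None,fx=3.5,fy=3.5))
E
```

```text
(no output)
```

View pics/p13.png

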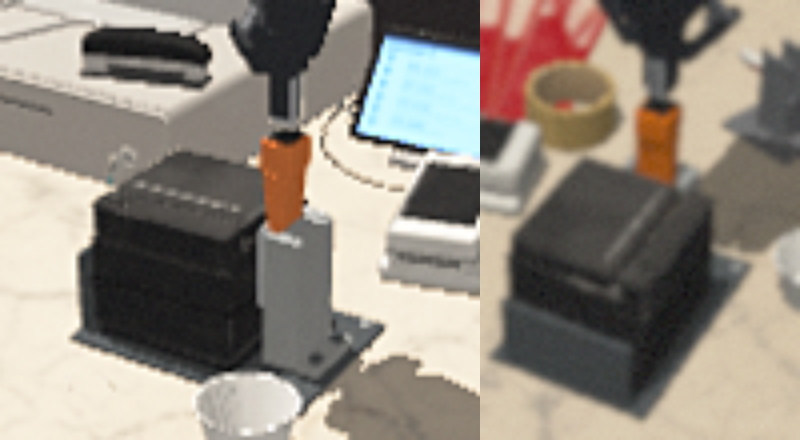

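View pics/w13.png

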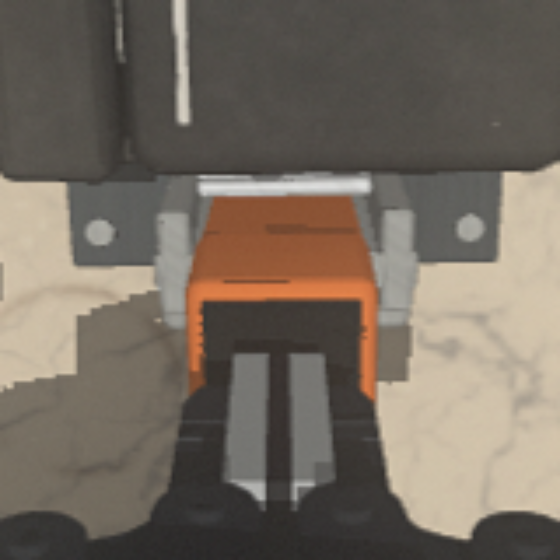

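```bash
python3 - <<'E'
from h import *
import pickle
p,d,c=pickle.load(open("p11.pkl","rb"))
x=cv2.resize(c["pixels"][175:210,325:355],None,fx=14,fy=14,interpolation=cv2.INTER_CUBIC)
y=cv2.resize(d["pixels"][145:180,320:350],None,fx=14,fy=14,interpolation=cv2.INTER_CUBIC)
cv2.imwrite("pics/p11z.png",cv2.resize(np.hstack([x,y]),(800,467)))
for z in (.170,.176,.182,.190): print(z,proj(c,[(.5003,-.1037,z)])-[325,175],proj(d,[(.5003,-.1037,z)])-[320,145])
E
```

```text
0.17 [[16.23032256 13.70267412]] [[14.82153755 16.19463154]]
0.176 [[16.24596712 11.88876917]] [[14.87271917 14.7343371 ]]
0.182 [[16.26164076 10.06650086]] [[14.92418721 13.26469803]]
0.19 [[16.2825839   7.62371604]] [[14.99326027 11.29050468]]
```

View pics/p11z.png

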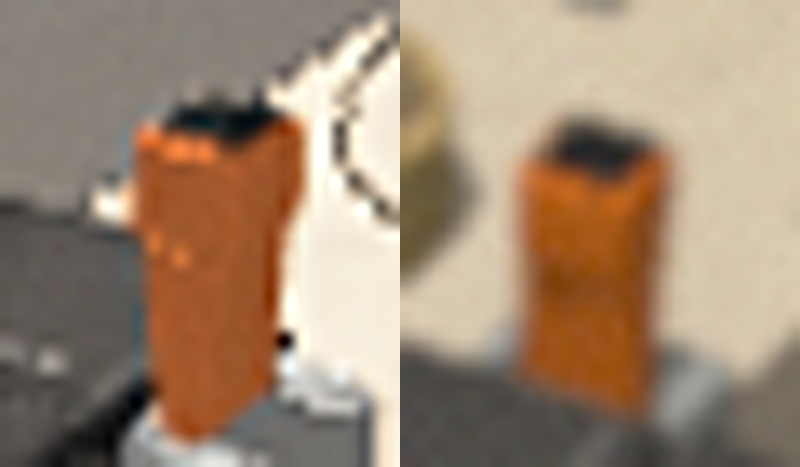

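```bash
python3 - <<'E'
from h import *
d=bot.grab_frame("side");c=bot.grab_frame("scene")
x=cv2.resize(c["pixels"][175:210,325:355],None,fx=14,fy=14,interpolation=cv2.INTER_CUBIC)
y=cv2.resize(d["pixels"][145:180,320:350],None,fx=14,fy=14,interpolation=cv2.INTER_CUBIC)
cv2.imwrite("pics/p14z.png",cv2.resize(np.hstack([x,y]),(800,467)))
print(bot.observe()["position"],bot.observe()["force"])
E
```

```text
[ 0.50036105 -0.10362805  0.18101821] [-0.24677448 -1.02606364 -0.3420447 ]
```

View pics/p14z.png

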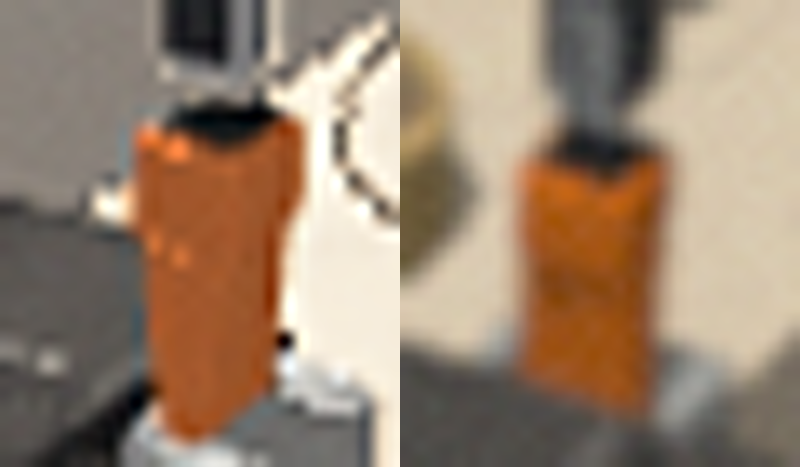

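```bash
python3 -m handwheel '[[0,0,0.04,0,0,0],[0,0,0,0,0,0]]'|grep -E 'pos|force'
```

```text
position: [0.5003, -0.1036, 0.1799]
force: [-0.4, 0.6, 0.4]
```

```bash
python3 -m handwheel '[[0,0,0.04,0,0,0],[0,0,0,0,0,0]]'|grep -E 'pos|force|clock'
```

```text
clock: 21.12
position: [0.5003, -0.1036, 0.1789]
force: [-0.1, -0.4, -0.3]
```

```bash
python3 -m handwheel '[[0,0,0.04,0,0,0],[0,0,0,0,0,0]]'|grep -E 'pos|force|clock'
```

```text
clock: 21.38
position: [0.5003, -0.1036, 0.1779]
force: [-0.6, -0.3, -0.6]
```

```bash
python3 -m handwheel '[[0,0,0.04,0,0,0],[0,0,0,0,0,0]]'|grep -E 'pos|force|clock'
```

```text
clock: 21.62
position: [0.5003, -0.1036, 0.1769]
force: [0.1, 0.1, -0.5]
```

```bash
python3 -m handwheel '[[0,0,0.04,0,0,0],[0,0,0,0,0,0]]'|grep -E 'pos|force'
```

```text
position: [0.5003, -0.1036, 0.1759]
force: [-0.5, 1.2, 0.8]
```

```bash
python3 -m handwheel '[[0,0,0.04,0,0,0],[0,0,0,0,0,0]]'|grep -E 'pos|force|clock'
```

```text
clock: 22.12
position: [0.5003, -0.1036, 0.1749]
force: [-0.2, -1.3, -0.4]
```

```bash
python3 - <<'E'
from h import *
d=bot.grab_frame("side");c=bot.grab_frame("scene")
x=cv2.resize(c["pixels"][175:210,325:355],None,fx=14,fy=14,interpolation=cv2.INTER_CUBIC)
y=cv2.resize(d["pixels"][145:180,320:350],None,fx=14,fy=14,interpolation=cv2.INTER_CUBIC)
cv2.imwrite("pics/p15z.png",cv2.resize(np.hstack([x,y]),(800,467)))
print(bot.observe()["position"],bot.observe()["force"])
E
```

```text
[ 0.50033955 -0.10363611  0.17499199] [-0.32602512  1.09923823 -0.6454878 ]
```

View pics/p15z.png

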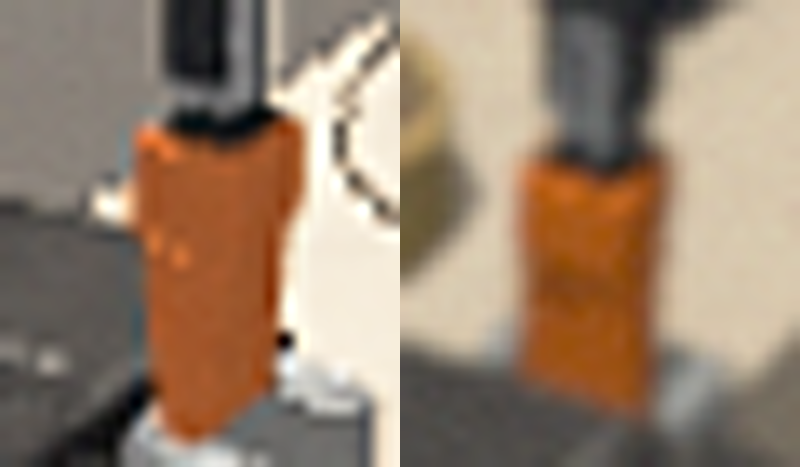

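```bash
python3 -m handwheel '[[0,0,0.03,0,0,0],[0,0,0,0,0,0]]'|grep -E 'pos|force'
```

```text
position: [0.5003, -0.1036, 0.1742]
force: [-0.0, -0.2, 0.4]
```

```bash
python3 -m handwheel '[[0,0,0.03,0,0,0],[0,0,0,0,0,0]]'|grep -E 'pos|force|clock'
```

```text
clock: 22.72
position: [0.5003, -0.1036, 0.1734]
force: [0.0, -0.8, -0.1]
```

```bash
python3 -m handwheel '[[0,0,0.03,0,0,0],[0,0,0,0,0,0]]'|grep -E 'pos|force|clock'
```

```text
clock: 22.98
position: [0.5003, -0.1036, 0.1727]
force: [-0.5, -0.1, 0.8]
```

```bash
python3 -m handwheel '[[0,0,0.03,0,0,0],[0,0,0,0,0,0]]'|grep -E 'pos|force|clock'
```

```text
clock: 23.22
position: [0.5003, -0.1036, 0.1719]
force: [0.3, 0.3, -0.8]
```

```bash
python3 -m handwheel '[[0,0,0.03,0,0,0],[0,0,0,0,0,0]]'|grep -E 'pos|force'
```

```text
position: [0.5003, -0.1036, 0.1712]
force: [0.3, 1.2, -0.2]
```

```bash
python3 -m handwheel '[[0,0,0.03,0,0,0],[0,0,0,0,0,0]]'|grep -E 'pos|force|clock'
```

```text
clock: 23.72
position: [0.5003, -0.1036, 0.1704]
force: [0.8, 0.0, -0.1]
```

```bash
python3 -m handwheel '[[0,0,0.03,0,0,0],[0,0,0,0,0,0]]'|grep -E 'pos|force|clock'
```

```text
clock: 23.98
position: [0.5003, -0.1036, 0.1697]
force: [-0.9, 0.1, -0.1]
```

```bash
python3 - <<'E'
from h import *
d=bot.grab_frame("side");c=bot.grab_frame("scene");w=bot.grab_frame("wrist")
x=cv2.resize(c["pixels"][175:210,325:355],None,fx=14,fy=14,interpolation=cv2.INTER_CUBIC)
y=cv2.resize(d["pixels"][145:180,320:350],None,fx=14,fy=14,interpolation=cv2.INTER_CUBIC)
cv2.imwrite("pics/p16z.png",cv2.resize(np.hstack([x,y]),(800,467)))
cv2.imwrite("pics/w16.png",cv2.resize(w["pixels"][145:305,240:400],None,fx=3.5,fy=3.5))
E
```

```text
(no output)
```

View pics/p16z.png

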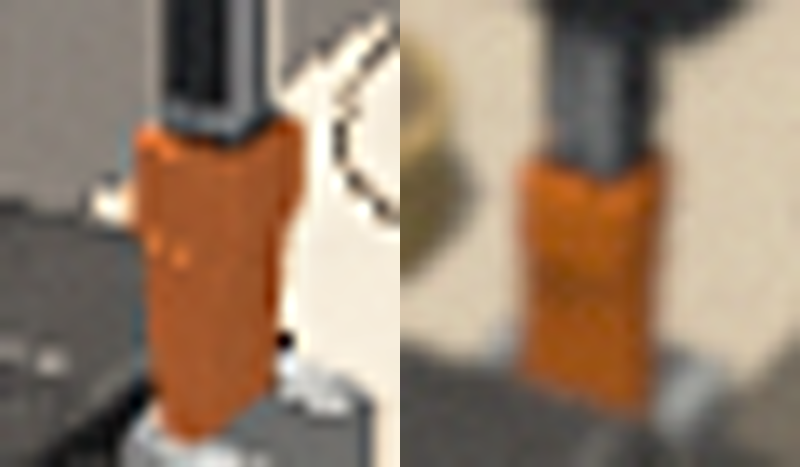

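View pics/w16.png

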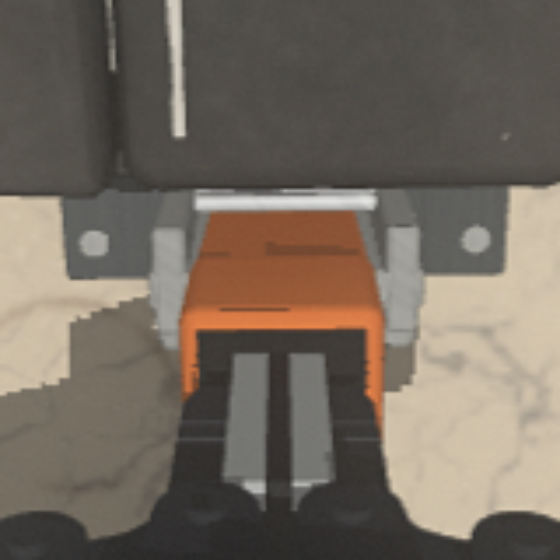

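```bash
python3 -m handwheel '[[0,0,0.03,0,0,0],[0,0,0,0,0,0]]'|grep -E 'pos|force'
```

```text
position: [0.5003, -0.1036, 0.1689]
force: [0.7, 0.3, -0.2]
```

```bash
python3 -m handwheel '[[0,0,0.03,0,0,0],[0,0,0,0,0,0]]'|grep -E 'pos|force|clock'
```

```text
clock: 24.62
position: [0.5004, -0.1036, 0.1682]
force: [-0.0, -0.2, 1.0]
```

```bash
python3 -m handwheel '[[0,0,0.03,0,0,0],[0,0,0,0,0,0]]'|grep -E 'pos|force|clock'
```

```text
clock: 24.88
position: [0.5005, -0.1036, 0.1676]
force: [1.2, 1.0, 2.1]
```

```bash
python3 -m handwheel '[[0,0,0.03,0,0,0],[0,0,0,0,0,0]]'|grep -E 'pos|force|clock'
```

```text
clock: 25.12
position: [0.5005, -0.1035, 0.1669]
force: [0.3, 1.4, 4.2]
```

```bash
python3 -m handwheel '[[0,0,0.03,0,0,0],[0,0,0,0,0,0]]'|grep -E 'pos|force'
```

```text
position: [0.5006, -0.1035, 0.1662]
force: [-0.4, 1.6, 5.5]
```

```bash
python3 -m handwheel '[[0,0,0.03,0,0,0],[0,0,0,0,0,0]]'|grep -E 'pos|force|clock'
```

```text
clock: 25.62
position: [0.5007, -0.1034, 0.1656]
force: [0.0, 2.5, 7.5]
```

```bash
python3 -m handwheel '[[0,0,0.02,0,0,0],[0,0,0,0,0,0]]'|grep -E 'pos|force|clock'
```

```text
clock: 25.88
position: [0.5008, -0.1034, 0.1652]
force: [0.6, 2.8, 10.4]
```

```bash
python3 -m handwheel '[[0,0,0.02,0,0,0],[0,0,0,0,0,0]]'|grep -E 'pos|force|clock'
```

```text
clock: 26.12
position: [0.5009, -0.1034, 0.1648]
force: [-0.3, 2.6, 11.1]
```

```bash
python3 -m handwheel '[[0,0,0.01,0,0,0],[0,0,0,0,0,0]]'|grep -E 'pos|force|clock'
```

```text
clock: 26.38
position: [0.5009, -0.1033, 0.1646]
force: [-1.2, 3.3, 13.3]
```

```bash
python3 -m handwheel '[[0,0,0,0,0,0]]'|grep -E 'pos|force|clock'
```

```text
clock: 26.5
position: [0.5009, -0.1033, 0.1646]
force: [-0.6, 1.9, 12.3]
```

```bash
python3 -m handwheel '[[0,0,0.015,0,0,0],[0,0,0,0,0,0]]'|grep -E 'pos|force|clock'; python3 -m handwheel '[[0,0,0,0,0,0]]'|grep -E 'pos|force|clock'
```

```text
clock: 26.75
position: [0.501, -0.1033, 0.1643]
force: [-0.6, 3.3, 13.0]
clock: 26.88
position: [0.501, -0.1033, 0.1643]
force: [-0.3, 2.4, 13.8]
```

```bash
python3 -m handwheel '[[0,0,-0.1,0,0,0],[0,0,-0.1,0,0,0],[0,0,0,0,0,0]]'|grep -E 'pos|force|clock'; python3 -m handwheel '[[0,0,0.1,0,0,0],[0,0,0,0,0,0]]'|grep -E 'pos|force|clock'
```

```text
clock: 27.25
position: [0.5003, -0.1037, 0.1687]
force: [-0.2, -0.7, 0.1]
clock: 27.5
position: [0.5001, -0.1036, 0.1658]
force: [0.1, 0.2, 0.9]
```

```bash
python3 -m handwheel '[[0,0,0.04,0,0,0],[0,0,0,0,0,0]]'|grep -E 'pos|force|clock'
```

```text
clock: 27.75
position: [0.5003, -0.1036, 0.165]
force: [0.4, 0.5, -0.5]
```

```bash
python3 -m handwheel '[[0,0,0.03,0,0,0],[0,0,0,0,0,0]]'|grep -E 'pos|force|clock'
```

```text
clock: 28.0
position: [0.5004, -0.1036, 0.1644]
force: [-0.5, -0.3, 0.4]
```

```bash
python3 -m handwheel '[[0,0,0.02,0,0,0],[0,0,0,0,0,0]]'|grep -E 'pos|force|clock'
```

```text
clock: 28.25
position: [0.5006, -0.1036, 0.1643]
force: [-1.9, 0.4, 7.3]
```

```bash
python3 -m handwheel '[[0,0,0.02,0,0,0],[0,0,0,0,0,0]]'|grep -E 'pos|force|clock'
```

```text
clock: 28.5
position: [0.5008, -0.1036, 0.164]
force: [-1.3, 0.9, 10.6]
```

```bash
python3 -m handwheel '[[0,0,0.02,0,0,0],[0,0,0,0,0,0]]'|grep -E 'pos|force|clock'
```

```text
clock: 28.75
position: [0.501, -0.1036, 0.1637]
force: [-2.8, 1.1, 13.5]
```

```bash
python3 -m handwheel '[[0,0,-0.1,0,0,0],[0,0,-0.3,0,0,0],[0,0,-0.8,0,0,0],[0,0,-0.8,0,0,0],[0,0,-0.8,0,0,0],[0,0,0,0,0,0],[0,0,0,0,0,0]]'
python3 - <<'E'
from h import *
p=bot.grab_frame("wrist");d=bot.grab_frame("side");c=bot.grab_frame("scene")
a=cv2.resize(c["pixels"][150:260,270:390],None,fx=4,fy=4);b=cv2.resize(d["pixels"][130:240,290:370],None,fx=4,fy=4)
cv2.imwrite("pics/p20.png",np.hstack([a,b]));cv2.imwrite("pics/w20.png",p["pixels"])
E
```

```text
clock: 29.62
position: [0.5001, -0.1036, 0.2325]
tool_rot: [-3.141, -0.0, 1.613]
force: [-0.2, 0.1, -0.6]
grip_width: -0.0002
```

View pics/p20.png

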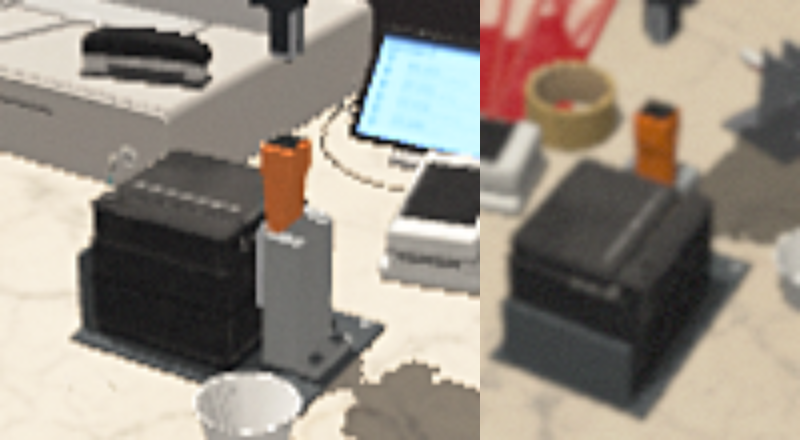

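View pics/w20.png

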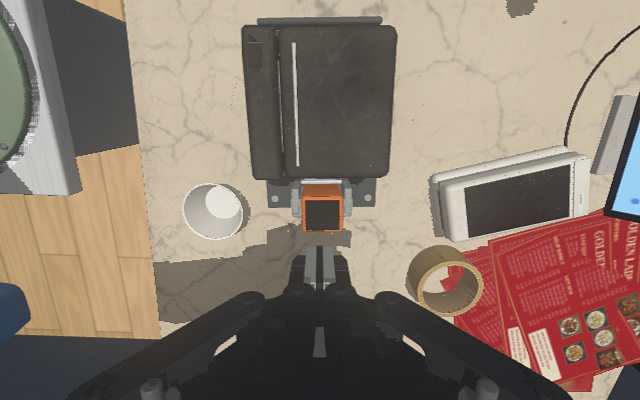

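```bash
python3 -c "
from workcell import bot
print(bot.job_done())"
```

```text
the job is handed in; nothing more can be done
None
```

The wedge is standing on its own in the slot and holds against a firm push, and I handed the job in at about 30 s. I can't read the force on the printer's plate directly. From about 4 mm of travel after first contact, I estimate roughly 8 to 10 N, inside the 6 to 20 N band.

- **Placing:** I lifted the wedge from its caddy, lowered it into the slot until I felt light contact (about 5 N), backed off about 2 mm and opened the fingers. The pictures showed it standing upright and loose.
- **Driving it in:** I pressed on the head with the closed fingers in small steps, up to about 13 N.
- **Checking it is locked:** I lifted off and pressed again to about 13.5 N. The force rose almost at once and the wedge moved only about 0.6 mm further.
- **Last look:** After I backed off to 0.23 m, the wedge stood upright. The robot touched nothing, and the wrist force was about zero. The tape roll and dip cup looked unmoved. The scoop was not in the last pictures I checked, but the arm never went near it.

**Disagreement:** The fingers met the head with the reported tool tip about 20 mm lower than I had expected from my height estimate. The pictures suggest the visible fingertips end well behind the reported tip, so I relied on the force readings rather than height.

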